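# Pack the brush carrier and clamp its hold-down tube

### The arm

A 7-joint arm with a two-finger parallel gripper is mounted at the origin on the work surface. World frame = base frame: x ahead of the robot, y to its left, z up, the work surface at z = 0. Lengths are in mm, angles in degrees, forces in N, time in s.
With the tool pointing down it reaches from about 400 to 850 mm from the base axis. Payload 10.4 kg.
Tool frame: the origin (TCP) lies between the finger pads; the fingertips stand 19 mm ahead of it and the grasp point (between the pads) is the TCP; x points along the fingers, y is the direction in which the jaws open and shut, and the axes are right-handed (so a half turn about x gives the same grasp; the last joint's range is limited). The gripper opens to 87 mm and grips with 3 to 60 N. Pads are 19 mm wide; open, the fingers measure 117 mm over their backs; the gripper's body (75 mm by 190 mm) begins 51 mm behind the grasp point.
Start: joints at [75.596, 19.034, -3.707, 83.658, 1.238, 77.344, -5.071], TCP at [141.775, -608.728, 241.576] pointing down, gripper open.
Joint ranges: [-148.97, 148.97], [-28.65, 121.19], [-84.17, 76.75], [9.2, 138.47], [-72.65, 252.65], [3.7, 117.97], [-149.18, 149.18]. Speed limits (degrees/s): [127.2, 127.2, 159.86, 159.86, 180, 180, 180].

### API

Orientations are given as [roll, pitch, yaw] about the fixed x, y, z axes, in that order (R = Rz(yaw) Ry(pitch) Rx(roll)).
In Python, from station import bot gives the robot as it stands.
- The arm moves only by the shell command python3 -m pendant 'ROWS' [OPENING] [FORCE]. ROWS is JSON, one flat list of numbers, 6 for each row, row after row: the shift along the tool's x, y, z in units of 40 mm (1.0 is 40 mm), then the turn, a rotation vector about the tool's x, y, z in units of 5 degrees (1.0 is 5 degrees). A call has 1 to 5 rows; each row shifts and turns the commanded pose from where the row before left it, along the tool's axes as they then stand; what a row does not reach is not made up. A row lasts 1/8 s, in which the tool goes at most 62.5 mm and 10.7 degrees, less where a joint would pass 70% of its speed; a pose out of reach is approached as far as the arm can. A call is refused whole if a number of a shift passes 1 or a number of a turn 1, either way. A call with a gripper value outside its range is refused whole. OPENING is the closure, from 0 (fully open) to 1 (shut), set as the call begins (- or left out, the last holds). The fingers move at their own pace and stop on an object; FORCE is the grip in N (left out, the last holds). Time passes only in rows, so rows that do not move let the fingers close. It gives the time, the measured TCP pose, the force and the opening at its end, in the units of the state.
- bot.get_obs(): the state, without advancing time (a new reading comes with each control period).
- bot.capture(name): name is "side" or "top" or "wrist"; returns a dict with "img" (400x640x3 uint8, blue, green, red), "camera_matrix" (3x3 intrinsics, pixels), "eye" and "attitude" of the camera in the world. Camera axes: x right, y up, looking along -z (the intrinsics and any distortion apply to the point x, -y, -z); pixel columns grow to the right and rows downward; lengths in mm; the calibration is good to about 2 mm. The wrist camera is an equidistant fisheye: a pixel r from the principal point sees the ray r / f radians off the axis. A picture is of the moment at which its call begins. There is no depth.
- bot.finish_job(): hands the job in, once; it reports no verdict.
The state is a dict: "time": time; "joint_positions": joint angles; "qd": joint speeds; "joint_efforts": joint torques, N m; "tool_pos": TCP position; "ee_rot": TCP orientation; "wrist_force": force on the tool from outside, world axes, zero at the start; "ft_torque": the same for the moment, N m; "grip_width": opening from 0.0 (shut) to 1.0 (fully open).
Only numpy, scipy, OpenCV 4.12 (cv2) and the standard library are available. Lean on these libraries where they do the work, as an engineer would, in place of code of your own. Each camera call takes 0.05 s, during which the arm holds its last target. There are 200 camera calls.

### The job

Pack the brushes for transport: lay every flat brush that is on the table flat on the tray's floor in the brush carrier, bristles towards the carrier's far side, and only then lay the aluminium tube across them in the saddles of the two couplers. Over the seated tube swing each coupler's hinged cap fully shut, then stand its swing bolt upright into the slot of the closed cap, and then turn its T-knob clockwise to the end stop. Leave the ink bowl and the ink bottle where they stand.

Things in the scene. Friction and masses are not known exactly. Their poses are not given: they have to be found in the camera images.
- rack: brush carrier, fixed: plywood tray, inside 200 mm along x, 164 mm along y, walls 6 mm; floor top 10 mm, wall tops 35 mm above the table; a steel tube coupler stands outside each end (y = +-108 mm, 32 mm wide). Origin: centre of its underside, on the table. x points to its far side (away from the robot), y to its left end, z up
- tube_mid (a point): mid-point, on its axis, of the aluminium hold-down tube, 30 mm diameter; y runs along it. 276 mm of round tube plus a square grey plug 36 x 36 x 14 mm at each end (304 mm over all, 0.13 to 0.25 kg). The plugs go outside the couplers (14 mm play each way when centred). On the table its axis is 18 mm up
- brush1_mid (a point): flat brush 1 (None if absent): centre of its 170 mm length and 16 mm thickness; x points to the bristle end, z up. Dark wooden handle 20 mm wide from -85 to +18 mm, steel ferrule 34 mm wide to +44 mm, stiff black bristles 36 mm wide to +85 mm; 70 g. Lying on the tray's floor this point is 18 mm above the table
- brush1_tip (a point): end of the bristles of brush 1, 85 mm along x from its mid-point
- brush2_mid (a point): flat brush 2 (None if absent): centre of its 170 mm length and 16 mm thickness; x points to the bristle end, z up. Dark wooden handle 20 mm wide from -85 to +18 mm, steel ferrule 34 mm wide to +44 mm, stiff black bristles 36 mm wide to +85 mm; 70 g. Lying on the tray's floor this point is 18 mm above the table
- brush2_tip (a point): end of the bristles of brush 2, 85 mm along x from its mid-point
- brush3_mid (a point): flat brush 3 (None if absent): centre of its 170 mm length and 16 mm thickness; x points to the bristle end, z up. Dark wooden handle 20 mm wide from -85 to +18 mm, steel ferrule 34 mm wide to +44 mm, stiff black bristles 36 mm wide to +85 mm; 70 g. Lying on the tray's floor this point is 18 mm above the table
- brush3_tip (a point): end of the bristles of brush 3, 85 mm along x from its mid-point
- saddle_left (a point): where the tube's axis lies when seated in the left coupler's V saddle, middle of the coupler's width (carrier frame x +20, y +108, z 70 mm); carrier's axes. The V's 45-degree faces are 44 mm apart at the top, 71 mm above the table
- cap_left (a joint): hinged cap of the left coupler: 0 = shut over the tube, positive (up to 1.75) = thrown open to the far side, +x. Hinge axis along the carrier's y, 30 mm to +x of saddle_left at the same height. Stiff: stays where it is left, needs about 3 N at the lug. Shut, its top is 93 mm above the table, 30 mm wide, with a forked lip (slot 14 mm) on the near side
- lug_left (a point): grip point on the dark steel lug on the left cap, 7 mm under its free end, 27 mm over the cap's top face; lug 20 mm wide along y, 14 mm thick. Cap shut: 24 mm to -x of the hinge axis and 50 mm above it (120 mm above the table). It can be held by its two flat y sides and swung, turning between the pads
- bolt_left (a joint): swing bolt of the left coupler: 0 = upright in the slot of the shut cap's lip, positive (up to 1.6) = laid down to the near side, -x. Pivot axis along the carrier's y, 48 mm to -x of saddle_left and 40 mm above the table. Stiff: stays where it is left, needs about 2 N at the T-knob. 10 mm diameter, 100 mm from pivot to T-bar centre
- knob_left (a joint): captive black T-knob on the left swing bolt: 0 = loose, 1.4 rad = tight at its end stop; tightens clockwise seen from above. Needs 0.06 N m; stays where it is left
- bar_left (a point): centre of the left T-knob's cross bar, 40 mm long along its own y, 14 x 14 mm in section (parallel to the tube at joint value 0); z points along the bolt, outwards. Bolt upright: 140 mm above the table. The stem under it is 14 mm thick
- saddle_right (a point): where the tube's axis lies when seated in the right coupler's V saddle, middle of the coupler's width (carrier frame x +20, y -108, z 70 mm); carrier's axes. The V's 45-degree faces are 44 mm apart at the top, 71 mm above the table
- cap_right (a joint): hinged cap of the right coupler: 0 = shut over the tube, positive (up to 1.75) = thrown open to the far side, +x. Hinge axis along the carrier's y, 30 mm to +x of saddle_right at the same height. Stiff: stays where it is left, needs about 3 N at the lug. Shut, its top is 93 mm above the table, 30 mm wide, with a forked lip (slot 14 mm) on the near side
- lug_right (a point): grip point on the dark steel lug on the right cap, 7 mm under its free end, 27 mm over the cap's top face; lug 20 mm wide along y, 14 mm thick. Cap shut: 24 mm to -x of the hinge axis and 50 mm above it (120 mm above the table). It can be held by its two flat y sides and swung, turning between the pads
- bolt_right (a joint): swing bolt of the right coupler: 0 = upright in the slot of the shut cap's lip, positive (up to 1.6) = laid down to the near side, -x. Pivot axis along the carrier's y, 48 mm to -x of saddle_right and 40 mm above the table. Stiff: stays where it is left, needs about 2 N at the T-knob. 10 mm diameter, 100 mm from pivot to T-bar centre
- knob_right (a joint): captive black T-knob on the right swing bolt: 0 = loose, 1.4 rad = tight at its end stop; tightens clockwise seen from above. Needs 0.06 N m; stays where it is left
- bar_right (a point): centre of the right T-knob's cross bar, 40 mm long along its own y, 14 x 14 mm in section (parallel to the tube at joint value 0); z points along the bolt, outwards. Bolt upright: 140 mm above the table. The stem under it is 14 mm thick
- ink_bowl: glass bowl, 110 mm across, 50 mm high; leave alone; origin under its centre
- ink_bottle: black ink bottle, 60 mm across, 130 mm high; leave alone; origin under its centre
Mind the look-alikes: they are no part of the job. Leave any green or yellow look-alike of the part that bears brush1_mid alone.

How it is judged (in metres and radians):
On the way, in this order (a step that is already met when the one before it is completed fails the run):
1. all brushes lie in the tray, bristles to the far side (x of brush1_mid in the frame of rack between -0.03 and 0.03 m and y of brush1_mid in the frame of rack between -0.08 and 0.08 m and z of each of brush1_mid, brush2_mid, brush3_mid in the frame of rack below 0.027 m and x of each of brush1_tip, brush2_tip, brush3_tip in the frame of rack above 0.04 m and z of each of brush1_tip, brush2_tip, brush3_tip in the frame of rack below 0.03 m and x of brush2_mid in the frame of rack between -0.03 and 0.03 m and y of brush2_mid in the frame of rack between -0.08 and 0.08 m and x of brush3_mid in the frame of rack between -0.03 and 0.03 m and y of brush3_mid in the frame of rack between -0.08 and 0.08 m), for 0.2 s.
2. the tube lies seated in both saddles (x of tube_mid in the frame of rack between 0.012 and 0.028 m and y of tube_mid in the frame of rack between -0.022 and 0.022 m and z of tube_mid in the frame of rack between 0.062 and 0.077 m and angle between the y axis of tube_mid and the y axis of rack, either way round below 0.06 rad), for 0.2 s.
3. both caps are shut over the tube (all of step 2 and value of joint each of cap_left, cap_right below 0.12 rad), for 0.2 s.
4. both swing bolts stand upright in the slots (value of joint each of bolt_left, bolt_right, cap_left, cap_right below 0.12 rad), for 0.2 s.
5. both T-knobs are turned to their end stops (all of step 4 and value of joint each of knob_left, knob_right above 1.28 rad), for 0.2 s.
At the end, for the whole second after the job is handed in: Brushes on the tray floor (centre within 30 mm of the tray's along x, 80 mm along y; bristle end 40 mm or more beyond it), tube seated within 8 mm (22 mm along its length, 0.06 rad), caps shut and bolts upright within 0.12 rad, knobs past 1.28 of 1.4 rad (all of step 1 and all of step 2 and all of step 5); the robot touches nothing.
It fails at once if a bystander is pushed more than 50 mm (distance of any of ink_bowl, ink_bottle from where it was at the start of the episode above 0.05 m).
It fails at once if a bystander is tipped over (angle between any of ink_bowl, ink_bottle's own z axis and vertical above 0.5 rad).
It fails at once if a swing bolt is stood up while its cap is open ((value of joint bolt_left below 0.2 rad and value of joint cap_left above 0.5 rad) or (value of joint bolt_right below 0.2 rad and value of joint cap_right above 0.5 rad)).
It fails at once if a T-knob is tightened before its bolt stands in the slot ((value of joint knob_left above 1 rad and value of joint bolt_left above 0.5 rad) or (value of joint knob_right above 1 rad and value of joint bolt_right above 0.5 rad)).
Of brush1, brush2, brush3 only 2 to 3 are there at a start; the rules pass over those that are not, and their reading is None.
At some moment in a run one of brush1, brush2, brush3 may be knocked a few centimetres aside while the robot is not near it.
Once in a run the grip may slacken for a moment while it holds something.
It also fails if it takes over 210 s, if anything falls off the work surface, if the arm or the gripper's body presses on something with over 40 N, if the wrist force passes 120 N, or if a joint passes its speed limit or range.

## Working session

There is one attempt and no reset: what is moved stays moved. The work goes in short steps, Python scripts to look and compute and a shell command to move; the robot and the scene stay as the last step left them, time stands still between calls to the robot, and variables do not carry over. Pictures are saved under pics/ and viewed, about 12 in all and at most 16, crops included, and the job is handed in when it is done.

```bash
ls; mkdir -p pics; python3 - <<'E'
from station import bot
import cv2,numpy as np
o=bot.get_obs();print(o)
for n in ("top","side","wrist"):
    c=bot.capture(n);cv2.imwrite(f"pics/{n}0.png",c["img"]);print(n,{k:v for k,v in c.items() if k!="img"})
E
```

```text
pics
{'time': 0.0, 'joint_positions': array([75.59553926, 19.07229785, -3.70666028, 83.70355295,  1.23974288,
       77.34278324, -5.07096977]), 'qd': array([ 0.00937011,  0.07817361, -0.05115715, -0.02773942, -0.01831519,
       -0.00778171,  0.05069043]), 'joint_efforts': array([ 1.28849742e-04, -6.23247600e+01,  2.50343385e-02, -3.89910328e+01,
       -6.12809812e-02,  3.97015933e-02,  2.00773552e-04]), 'tool_pos': array([ 141.66306095, -608.38590608,  240.77082312]), 'ee_rot': array([-85.80317063,  89.92127004, 107.3073853 ]), 'wrist_force': array([ 0.17693797,  0.3015973 , -0.18930136]), 'ft_torque': array([ 0.00176713, -0.03820338,  0.01163075]), 'grip_width': 1.0040108634639802}
top {'camera_matrix': array([[389.09968515,   0.        , 312.83924673],
       [  0.        , 389.09968515, 204.90970399],
       [  0.        ,   0.        ,   1.        ]]), 'eye': array([ 396.02960664,  -64.53286985, 1469.8150121 ]), 'attitude': array([  4.03480717,  -0.60494105, -90.09038612])}
side {'camera_matrix': array([[519.14165451,   0.        , 305.7332356 ],
       [  0.        , 519.14165451, 205.64711158],
       [  0.        ,   0.        ,   1.        ]]), 'eye': array([   98.05588057, -1189.35510314,  1158.85288512]), 'attitude': array([ 49.27706971,   0.82924823, -19.99320813])}
wrist {'camera_matrix': array([[309.70691629,   0.        , 321.36156786],
       [  0.        , 309.70691629, 201.01915176],
       [  0.        ,   0.        ,   1.        ]]), 'eye': array([ 220.88397354, -590.26914826,  384.427048  ]), 'attitude': array([-1.71686384e+01,  6.83318997e-02, -7.69707638e+01])}
```

View pics/top0.png

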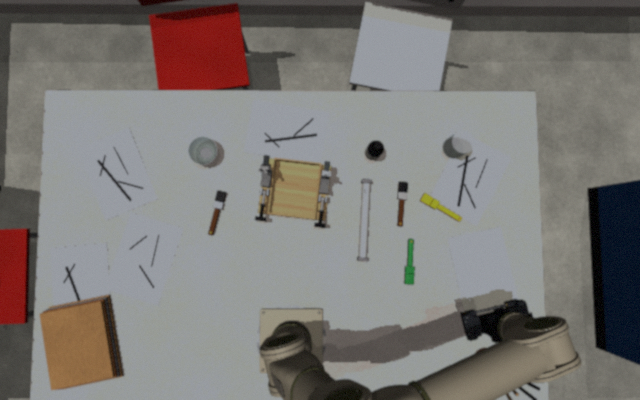

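View pics/side0.png

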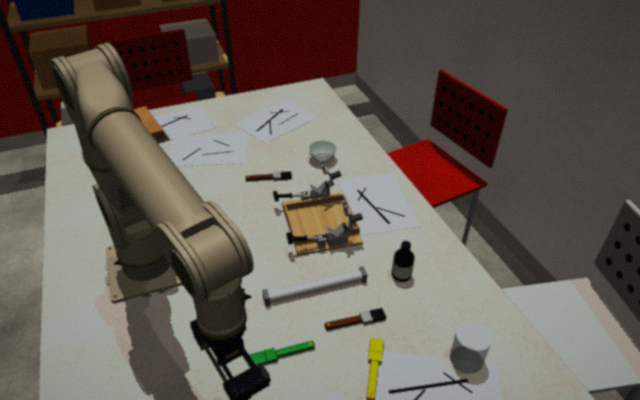

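```bash
cat > h.py <<'E'
from station import bot
import cv2,numpy as np
from scipy.spatial.transform import Rotation as R
def cap(n,f=None):
    c=bot.capture(n)
    if f: cv2.imwrite(f"pics/{f}.png",c["img"])
    return c
def rays(c,px):
    K=c["camera_matrix"];px=np.atleast_2d(np.array(px,float))
    d=np.c_[(px-K[:2,2])/K[0,0],np.ones(len(px))]
    if K[0,0]<350:   # wrist fisheye
        r=np.linalg.norm(d[:,:2],axis=1);d=np.c_[d[:,:2]*(np.sin(r)/np.maximum(r,1e-9))[:,None],np.cos(r)]
    return R.from_euler('xyz',c["attitude"],degrees=True).apply(d*[1,-1,-1])
def plane(c,px,z):
    d=rays(c,px);return c["eye"]+d*((z-c["eye"][2])/d[:,2])[:,None]
def proj(c,P):
    P=np.atleast_2d(np.array(P,float))
    q=R.from_euler('xyz',c["attitude"],degrees=True).inv().apply(P-c["eye"])*[1,-1,-1]
    K=c["camera_matrix"];
    if K[0,0]<350:
        n=np.linalg.norm(q[:,:2],axis=1);a=np.arctan2(n,q[:,2]);uv=q[:,:2]/n[:,None]*a[:,None]
    else: uv=q[:,:2]/q[:,2:]
    return uv*K[0,0]+K[:2,2]
def tri(c1,p1,c2,p2):
    A=[];b=[]
    for c,p in((c1,p1),(c2,p2)):
        d=rays(c,p)[0];d/=np.linalg.norm(d);M=np.eye(3)-np.outer(d,d);A.append(M);b.append(M@c["eye"])
    return np.linalg.lstsq(np.vstack(A),np.hstack(b),rcond=None)[0]
def blobs(m,amin=15):
    n,l,s,ce=cv2.connectedComponentsWithStats(m.astype(np.uint8));return [(s[i][:5].tolist(),ce[i]) for i in range(1,n) if s[i][4]>=amin]
def go(p,yaw=None):
    """remaining shift (units, tool axes) to world p; yaw = angle of tool y in world (deg)"""
    o=bot.get_obs();T=R.from_euler('xyz',o["ee_rot"],degrees=True).as_matrix()
    s=T.T@(np.array(p,float)-o["tool_pos"])/40
    y=np.degrees(np.arctan2(T[1,1],T[0,1]));print("pos",o["tool_pos"].round(1),"yawY",y.round(2),"xdir",T[:,0].round(3),"ydir",T[:,1].round(3),"zdir",T[:,2].round(3))
    print("shift units xyz",s.round(3), "" if yaw is None else f"turn about x units {-((yaw-y+90)%180-90)/5:.3f}")
E
python3 - <<'E'
from h import *
t=cap("top");s=cap("side")
im=t["img"];hsv=cv2.cvtColor(im,cv2.COLOR_BGR2HSV);H,S,V=cv2.split(hsv)
brown=(H<16)&(S>110)&(V>30)&(V<190); dark=(V<55)
roi=np.zeros(H.shape,bool);roi[95:300,140:520]=1
print("brown",blobs(brown&roi)); print("dark",[b for b in blobs(dark&roi)])
wood=((H>10)&(H<28)&(S>60)&(V>120)&roi)
c=max(cv2.findContours(wood.astype(np.uint8),0,2)[0],key=cv2.contourArea);r=cv2.minAreaRect(c);print("wood",r,plane(t,cv2.boxPoints(r),35).round(1).tolist())
a=cv2.resize(im[140:240,240:380],None,fx=5,fy=5,interpolation=2);cv2.imwrite("pics/a.png",a)
si=s["img"];b=cv2.resize(si[160:265,255:375],None,fx=5,fy=5,interpolation=2);cv2.imwrite("pics/b.png",b)
go([500,0,200],90)
E
```

```text
brown [([398, 200, 5, 25, 72], array([400.48611111, 211.38888889])), ([210, 210, 9, 22, 83], array([214.18072289, 220.14457831]))]
dark [([367, 141, 17, 18, 207], array([374.89855072, 149.42028986])), ([399, 183, 8, 9, 65], array([402.53846154, 186.56923077])), ([217, 192, 9, 10, 70], array([220.87142857, 196.14285714])), ([256, 205, 10, 16, 55], array([261.18181818, 213.87272727])), ([316, 211, 9, 16, 62], array([320.43548387, 220.12903226]))]
wood ((294.07891845703125, 188.50949096679688), (48.3332405090332, 56.59397888183594), 6.842773914337158) [[464.8, 90.3, 35.0], [674.2, 66.6, 35.0], [652.6, -112.2, 35.0], [443.3, -86.6, 35.0]]
pos [ 141.7 -608.6  241.2] yawY -76.89 xdir [-0.     0.001 -1.   ] ydir [ 0.227 -0.974 -0.001] zdir [-0.974 -0.227  0.   ]
shift units xyz [  1.037 -12.786 -12.174] turn about x units 2.622
```

View pics/a.png

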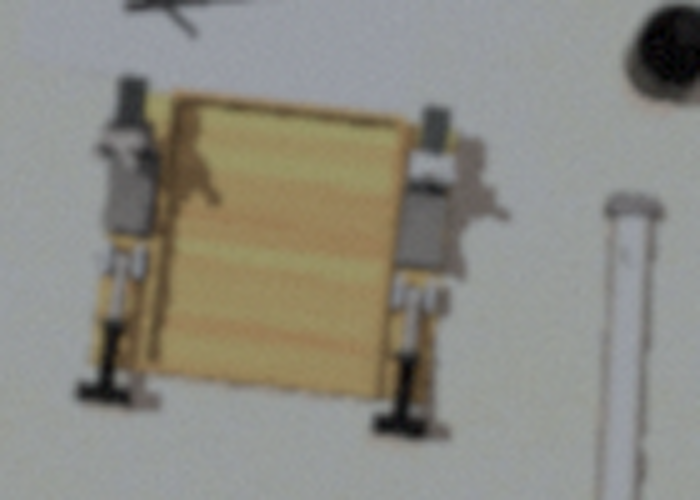

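View pics/b.png

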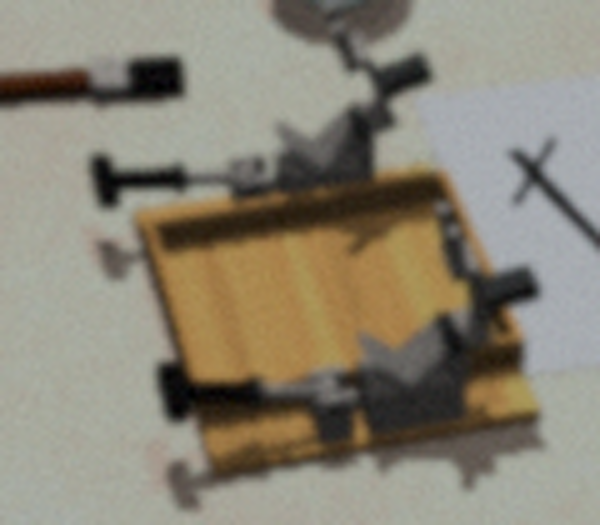

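```bash
python3 - <<'E'
from h import *
t=cap("top")
def brush(h,b):
    P=plane(t,[h,b],11)[:,:2];d=P[1]-P[0];m=P[0]+d*33.5/98;a=np.degrees(np.arctan2(d[1],d[0]));print("brush mid",m.round(1),"ang",a.round(1),"len",np.linalg.norm(d).round(1));u=d/np.linalg.norm(d);return m,u,a
for h,b in(((400.49,211.39),(402.54,186.57)),((214.18,220.14),(220.87,196.14))):
    m,u,a=brush(h,b);g=m-25*u;print("grasp",g);go([*g,150],a+90)
print("bars",plane(t,[(260.6,218.6),(320,225.4)],42).round(1))
print("tube ends",plane(t,[(240+635/5,140+205/5),(362.5,259)],18).round(1))
for z in(40,):print(proj(t,[[560,-10,35]]))
E
```

```text
brush mid [ 506.3 -413.1] ang -5.7 len 94.4
grasp [ 481.42797785 -410.65773626]
pos [ 141.7 -608.6  241.3] yawY -76.89 xdir [-0.  0. -1.] ydir [ 0.227 -0.974 -0.   ] zdir [-0.974 -0.227  0.   ]
shift units xyz [ 2.284 -2.893 -9.394] turn about x units 3.765
brush mid [472.9 280.8] ang -14.7 len 93.1
grasp [448.74737132 287.10708808]
pos [ 141.7 -608.6  241.3] yawY -76.89 xdir [-0.  0. -1.] ydir [ 0.227 -0.974 -0.   ] zdir [-0.974 -0.227  0.   ]
shift units xyz [  2.29  -20.068 -12.554] turn about x units 5.557
bars [[ 446.6  111.8   42. ]
 [ 421.4 -105.9   42. ]]
tube ends [[ 588.4 -284.    18. ]
 [ 297.1 -263.9   18. ]]
[[293.96959708 188.02855791]]
```

```bash
python3 -m pendant '[0,-0.29,-0.94,0,0,0, 0,-0.29,-0.94,0,0,0, 0,-0.29,-0.94,0,0,0, 0,-0.29,-0.94,0,0,0, 0,-0.29,-0.94,0,0,0]'; python3 -m pendant '[0,-0.29,-0.94,0,0,0, 0,-0.29,-0.94,0,0,0, 0,-0.29,-0.94,0,0,0, 0,-0.29,-0.94,0,0,0, 0,-0.29,-0.94,0,0,0]' ; python3 -m pendant '[0.5,0,0,0.95,0,0, 0.5,0,0,0.95,0,0, 0,0,0,0.95,0,0, 0,0,0,0.92,0,0, 0,0,0,0,0,0]'
python3 - <<'E'
from h import *
w=cap("wrist","w1");t=cap("top","t1");go([481.4,-410.7,150],84.3)
print(proj(w,[[481.4,-410.7,16],[506,-413,16],[590,-422,10]]))
E
```

```text
time: 0.92
tool_pos: [312.7, -508.8, 241.6]
ee_rot: [89.8, 90.0, -77.1]
wrist_force: [0.7, -0.5, 0.2]
grip_width: 1.003
time: 1.55
tool_pos: [482.6, -409.8, 241.6]
ee_rot: [85.2, 90.0, -81.7]
wrist_force: [-0.1, -0.4, 0.5]
grip_width: 1.003
time: 2.17
tool_pos: [481.7, -410.4, 201.5]
ee_rot: [27.5, 90.0, -158.2]
wrist_force: [-0.3, -0.9, -0.4]
grip_width: 0.995
pos [ 481.7 -410.4  201.6] yawY -95.63 xdir [ 0. -0. -1.] ydir [-0.098 -0.995  0.   ] zdir [-0.995  0.098 -0.   ]
shift units xyz [1.29  0.007 0.006] turn about x units 0.014
[[321.54706317 183.42550195]
 [321.36956372 161.16529003]
 [321.81929351  82.70247779]]
```

View pics/w1.png

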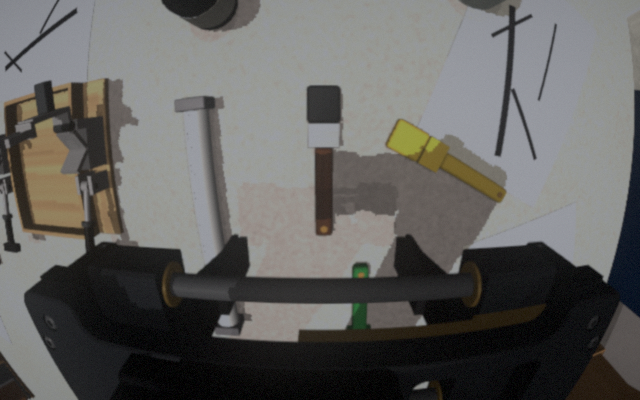

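View pics/t1.png

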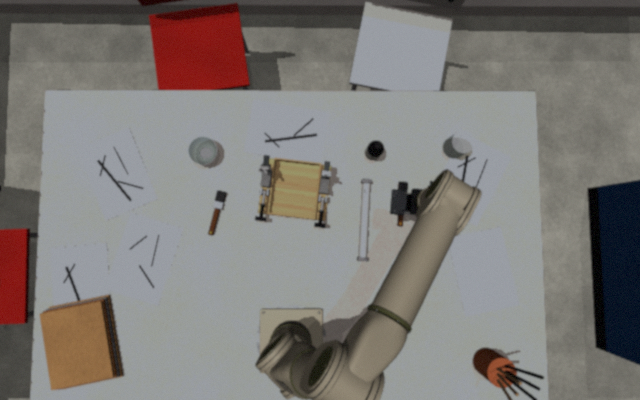

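```bash
python3 -m pendant '[0.9,0.04,0,0,0,0, 0.9,0,0,0,0,0, 0.9,0,0,0,0,0, 0.9,0,0,0,0,0, 0.6,0,0,0,0,0]'; python3 -m pendant '[0.28,0,0,0,0,0, 0,0,0,0,0,0]' ; python3 -m pendant '[0,0,0,0,0,0, 0,0,0,0,0,0, 0,0,0,0,0,0, 0,0,0,0,0,0, 0,0,0,0,0,0]' 1 30; python3 -m pendant '[-0.5,0,0,0,0,0, -0.7,0,0,0,0,0, -0.8,0,0,0,0,0, -0.8,0,0,0,0,0, 0,0,0,0,0,0]'
python3 - <<'E'
from h import *
w=cap("wrist","w2")
c,s=np.cos(np.radians(-6.7)),np.sin(np.radians(-6.7));
def rk(x,y):return np.array([559.5+c*x-s*y,-11+s*x+c*y])
for y in(-45,45):
    g=rk(-25,y);print(g);go([*g,150],83.3)
E
```

```text
time: 2.9
tool_pos: [480.9, -411.7, 31.8]
ee_rot: [-35.3, 89.9, 139.0]
wrist_force: [0.6, 0.2, 0.6]
grip_width: 0.997
time: 3.15
tool_pos: [481.4, -412.0, 22.1]
ee_rot: [-37.7, 90.0, 136.6]
wrist_force: [0.1, -0.5, -0.1]
grip_width: 0.998
time: 3.78
tool_pos: [481.5, -412.1, 22.4]
ee_rot: [141.0, 90.0, -44.7]
wrist_force: [-0.8, 0.2, 0.6]
grip_width: 0.518
time: 4.4
tool_pos: [483.1, -413.2, 138.9]
ee_rot: [146.3, 89.6, -39.4]
wrist_force: [-0.1, 0.1, -0.4]
grip_width: 0.021
[529.42055059 -52.7759108 ]
pos [ 482.3 -412.6  136.8] yawY -95.74 xdir [ 0.003 -0.002 -1.   ] ydir [-0.1   -0.995  0.002] zdir [-0.995  0.1   -0.003]
shift units xyz [-0.348 -9.068 -0.274] turn about x units 0.191
[539.92091693  36.60944766]
pos [ 482.3 -412.6  136.8] yawY -95.74 xdir [ 0.003 -0.002 -1.   ] ydir [-0.1   -0.995  0.002] zdir [-0.995  0.1   -0.003]
shift units xyz [ -0.353 -11.318  -0.312] turn about x units 0.191
```

View pics/w2.png

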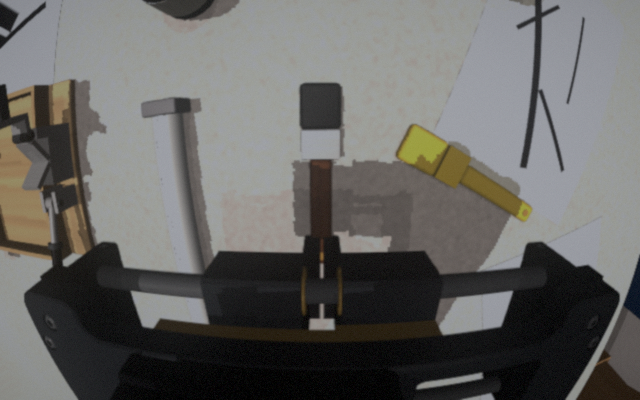

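```bash
python3 -m pendant '[0,0,0,0,0,0, 0,0,0,0,0,0, 0,0,0,0,0,0, 0,0,0,0,0,0, 0.4,0,0,0,0,0]' 0.4; python3 -m pendant '[0.8,0,0,0,0,0, 0.8,0,0,0,0,0, 0.6,0,0,0,0,0, 0.26,0,0,0,0,0, 0,0,0,0,0,0]' ; python3 -m pendant '[0,0,0,0,0,0, 0,0,0,0,0,0, 0,0,0,0,0,0, 0,0,0,0,0,0, 0,0,0,0,0,0]' 1 30;python3 -m pendant '[0,0,0,0,0,0, 0,0,0,0,0,0]';  python3 -m pendant '[-0.4,0,0,0,0,0, -0.7,0,0,0,0,0, -0.8,0,0,0,0,0, -0.8,0,0,0,0,0, 0,0,0,0,0,0]'
python3 - <<'E'
from h import *
w=cap("wrist","w3")
go([529.4,-52.8,150],83.3)
E
```

```text
time: 5.08
tool_pos: [482.2, -412.5, 118.8]
ee_rot: [146.6, 89.9, -39.2]
wrist_force: [0.1, -0.6, -0.9]
grip_width: 0.497
time: 5.7
tool_pos: [481.4, -411.9, 20.0]
ee_rot: [-19.8, 90.0, 154.4]
wrist_force: [0.7, -0.6, -0.0]
grip_width: 0.598
time: 6.32
tool_pos: [481.5, -412.1, 20.0]
ee_rot: [130.6, 90.0, -55.2]
wrist_force: [0.3, 0.4, -0.9]
grip_width: 0.224
time: 6.58
tool_pos: [481.5, -412.1, 20.0]
ee_rot: [135.6, 90.0, -50.1]
wrist_force: [-0.6, -0.4, -0.9]
grip_width: 0.229
time: 7.2
tool_pos: [483.0, -413.1, 132.2]
ee_rot: [146.8, 89.6, -39.0]
wrist_force: [-0.9, 0.7, 0.3]
grip_width: 0.227
pos [ 482.1 -412.5  130. ] yawY -95.74 xdir [ 0.002 -0.002 -1.   ] ydir [-0.1   -0.995  0.002] zdir [-0.995  0.1   -0.003]
shift units xyz [-0.514 -9.066 -0.277] turn about x units 0.191
```

View pics/w3.png

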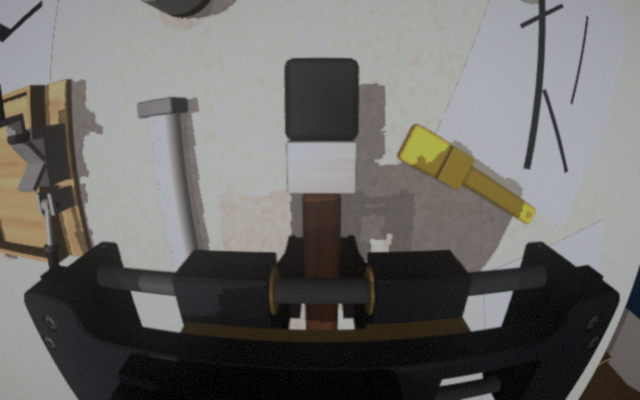

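```bash
python3 - <<'E'
from h import *
w=cap("wrist");o=bot.get_obs();z=o["tool_pos"][2]-4
T=R.from_euler('xyz',o["ee_rot"],degrees=True).as_matrix()
for n,p,l in(("ferr/handle",(321,194),18),("tip",(321,59),85)):
    q=plane(w,[p],z)[0]-o["tool_pos"];q=T.T@q;print(n,q.round(1),"mid offset fwd",(-q[2]-l).round(1))
E
python3 -m pendant '[-0.7,0,0,0,0,0, -0.7,-0.4,0,0,0,0, 0,-0.8,-0.1,0,0,0, 0,-0.9,-0.1,0,0,0, 0,-0.9,-0.1,0,0,0]'; python3 -m pendant '[0,-0.9,0,0,0,0, 0,-0.9,0,0,0,0, 0,-0.9,0,0,0,0, 0,-0.9,0,0,0,0, 0,-0.9,0,0,0,0]'; python3 -m pendant '[0,-0.9,0,0,0,0, 0,-0.67,0,0.2,0,0, 0,0,0,0,0,0, 0,0,0,0,0,0]'
python3 - <<'E'
from h import *
w=cap("wrist","w4");t=cap("top","t4");o=bot.get_obs()
go([529.4,-52.8,150],83.3)
im=w["img"]
c,s=np.cos(np.radians(-6.7)),np.sin(np.radians(-6.7))
def rk(x,y,z):return [559.5+c*x-s*y,-11+s*x+c*y,z]
# predicted rack features drawn on wrist picture
P=proj(w,[rk(x,y,35) for x,y in((100,82),(100,-82),(-100,-82),(-100,82))]).astype(int)
d=im.copy();cv2.polylines(d,[P],True,(255,0,255),1)
for sg in(1,-1):
    q=proj(w,[rk(20,108*sg,70),rk(-128,108*sg,40)]).astype(int);[cv2.circle(d,tuple(map(int,k)),3,(255,0,255),1) for k in q]
cv2.imwrite("pics/w4d.png",d)
E
```

```text
ferr/handle [  4.    0.3 -39.6] mid offset fwd 21.6
tip [   4.1    0.4 -105.9] mid offset fwd 20.9
time: 7.92
tool_pos: [505.0, -292.5, 182.9]
ee_rot: [-22.9, 89.9, 151.3]
wrist_force: [0.9, 0.3, -1.0]
grip_width: 0.225
time: 8.55
tool_pos: [522.8, -114.3, 183.1]
ee_rot: [21.3, 89.9, -164.5]
wrist_force: [1.5, -1.6, 1.2]
grip_width: 0.227
time: 9.05
tool_pos: [529.3, -53.1, 183.3]
ee_rot: [22.7, 89.9, -164.0]
wrist_force: [0.4, -0.2, -1.0]
grip_width: 0.229
pos [529.4 -53.5 183.5] yawY -96.83 xdir [-0.001 -0.    -1.   ] ydir [-0.119 -0.993  0.   ] zdir [-0.993  0.119  0.001]
shift units xyz [ 0.837 -0.018  0.002] turn about x units -0.026
```

View pics/w4d.png

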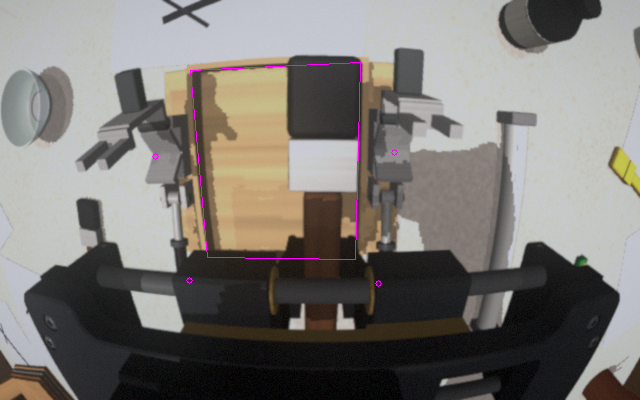

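```bash
python3 -m pendant '[0.8,0,0,0,0,0, 0.8,0,0,0,0,0, 0.8,0,0,0,0,0, 0.6,0,0,0,0,0, 0.4,0,0,0,0,0]'; python3 -m pendant '[0.2,0,0,0,0,0, 0.18,0,0,0,0,0, 0,0,0,0,0,0]'; python3 -m pendant '[0,0,0,0,0,0, 0,0,0,0,0,0, 0,0,0,0,0,0]' 0.68;  python3 -m pendant '[-0.3,0,0,0,0,0, -0.6,0,0,0,0,0, -0.9,0,0,0,0,0, -0.9,0,0,0,0,0, -0.9,0,0,0,0,0]'; python3 -m pendant '[-0.9,0,0,0,0,0, -0.9,0,0,0,0,0, -0.9,0,0,0,0,0, 0,0,0,0,0,0,0,0,0,0,0,0]' 0.4
python3 - <<'E'
from h import *
w=cap("wrist","w5");t=cap("top","t5");go([448.7,287.1,250],75.3)
c,s=np.cos(np.radians(-6.7)),np.sin(np.radians(-6.7))
def rk(x,y,z):return [559.5+c*x-s*y,-11+s*x+c*y,z]
d=w["img"].copy()
cv2.polylines(d,[proj(w,[rk(x,y,35) for x,y in((100,82),(100,-82),(-100,-82),(-100,82))]).astype(int)],True,(255,0,255),1)
for sg in(1,-1):
    for k in proj(w,[rk(20,108*sg,70),rk(-128,108*sg,40)]).astype(int): cv2.circle(d,tuple(map(int,k)),3,(255,0,255),1)
cv2.imwrite("pics/w5d.png",cv2.resize(d,(800,500)))
E
```

```text
time: 9.78
tool_pos: [529.2, -53.2, 46.7]
ee_rot: [13.5, 89.9, -173.3]
wrist_force: [0.7, -0.5, -0.6]
grip_width: 0.23
time: 10.15
tool_pos: [529.8, -52.4, 32.8]
ee_rot: [117.8, 90.0, -69.0]
wrist_force: [0.0, 0.2, -0.2]
grip_width: 0.228
time: 10.52
tool_pos: [530.0, -52.3, 33.1]
ee_rot: [170.1, 90.0, -16.6]
wrist_force: [-0.3, -1.2, -0.0]
grip_width: 0.316
time: 11.15
tool_pos: [529.7, -52.2, 178.9]
ee_rot: [175.7, 89.9, -11.1]
wrist_force: [0.8, -0.7, -0.4]
grip_width: 0.322
time: 11.78
tool_pos: [529.4, -52.2, 284.7]
ee_rot: [73.5, 90.0, -113.2]
wrist_force: [-0.7, -1.1, -0.1]
grip_width: 0.591
pos [529.2 -52.3 283.9] yawY -96.74 xdir [-0.001  0.    -1.   ] ydir [-0.117 -0.993  0.   ] zdir [-0.993  0.117  0.001]
shift units xyz [ 0.852 -8.189  2.993] turn about x units 1.593
```

View pics/w5d.png

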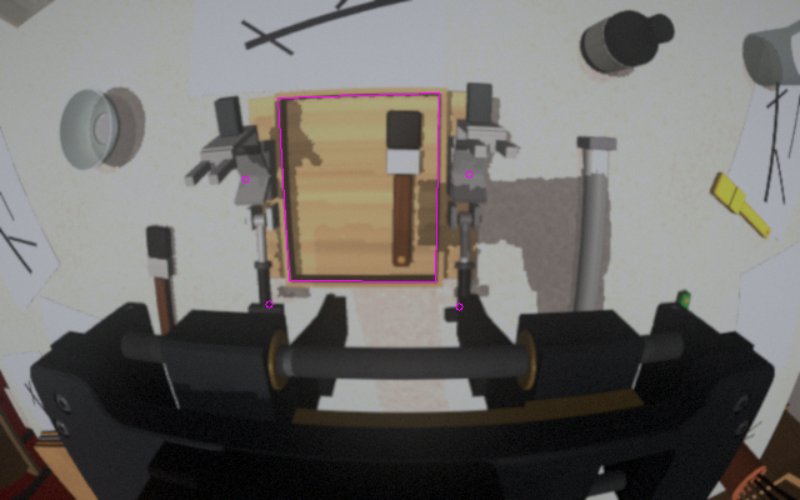

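```bash
python3 -m pendant '[0,-0.82,0.3,0,0,0, 0,-0.82,0.3,0,0,0, 0,-0.82,0.3,0,0,0, 0,-0.82,0.3,0,0,0, 0,-0.82,0.3,0,0,0]'; python3 -m pendant '[0,-0.82,0.3,0,0,0, 0,-0.82,0.3,0,0,0, 0,-0.82,0.3,0,0,0, 0,-0.82,0.3,0,0,0, 0,-0.82,0.3,0,0,0]' ; python3 -m pendant '[0.7,0,0,0.8,0,0, 0.7,0,0,0.8,0,0, 0.7,0,0,0,0,0, 0,0,0,0,0,0, 0,0,0,0,0,0]'
python3 - <<'E'
from h import *
w=cap("wrist","w6");im=w["img"];H,S,V=cv2.split(cv2.cvtColor(im,cv2.COLOR_BGR2HSV))
roi=np.zeros(H.shape,bool);roi[60:245,250:400]=1
print("brown",blobs((H<16)&(S>110)&(V>25)&roi,60));print("dark",blobs((V<60)&roi,100))
print(proj(w,[[448.7,287.1,14]]));go([448.7,287.1,150],75.3)
E
```

```text
time: 12.5
tool_pos: [488.6, 118.6, 283.9]
ee_rot: [18.0, 89.9, -168.7]
wrist_force: [-0.3, -0.2, -0.2]
grip_width: 0.6
time: 13.12
tool_pos: [448.4, 288.3, 283.9]
ee_rot: [35.0, 89.9, -151.8]
wrist_force: [-0.1, -0.2, -0.7]
grip_width: 0.599
time: 13.75
tool_pos: [449.2, 287.8, 201.5]
ee_rot: [-127.4, 90.0, 37.9]
wrist_force: [-0.3, -0.2, -0.8]
grip_width: 0.601
brown []
dark [([306, 87, 32, 37, 1113], array([321.67115903, 104.77538185])), ([315, 149, 16, 59, 668], array([323.24550898, 181.10479042])), ([258, 236, 18, 9, 125], array([266.696, 240.8  ])), ([368, 236, 18, 9, 126], array([375.98412698, 240.66666667]))]
[[322.13843595 183.12554   ]]
pos [449.4 288.  201.9] yawY -104.73 xdir [ 0.001  0.001 -1.   ] ydir [-0.254 -0.967 -0.001] zdir [-0.967  0.254 -0.001]
shift units xyz [1.296 0.026 0.014] turn about x units -0.006
```

```bash
python3 -m pendant '[0.9,0.04,0,0,0,0, 0.9,0,0,0,0,0, 0.9,0,0,0,0,0, 0.9,0,0,0,0,0, 0.6,0,0,0,0,0]'; python3 -m pendant '[0.32,0,0,0,0,0, 0,0,0,0,0,0]' ; python3 -m pendant '[0,0,0,0,0,0, 0,0,0,0,0,0, 0,0,0,0,0,0, 0,0,0,0,0,0, 0,0,0,0,0,0]' 1 30;python3 -m pendant '[0,0,0,0,0,0, 0,0,0,0,0,0]';  python3 -m pendant '[-0.4,0,0,0,0,0, -0.7,0,0,0,0,0, -0.9,0,0,0,0,0, -0.9,0,0,0,0,0, -0.9,0,0,0,0,0]'; python3 -m pendant '[-0.4,0,0,0,0,0, 0,0,0,-0.8,0,0, 0,0,0,-0.8,0,0, 0,0,0,0,0,0]'
python3 - <<'E'
from h import *
w=cap("wrist","w7");o=bot.get_obs();T=R.from_euler('xyz',o["ee_rot"],degrees=True).as_matrix()
im=w["img"];H,S,V=cv2.split(cv2.cvtColor(im,cv2.COLOR_BGR2HSV));roi=np.zeros(H.shape,bool);roi[20:225,270:380]=1
b=blobs((V<70)&roi,300);print(b)
x,y,ww,hh,_=b[0][0];q=T.T@(plane(w,[(x+ww/2,y)],o["tool_pos"][2]-4)[0]-o["tool_pos"]);print(q.round(1),"mid fwd",-q[2]-85)
go([539.9,36.6,150],83.3)
E
```

```text
time: 14.42
tool_pos: [448.9, 286.2, 32.3]
ee_rot: [-149.2, 90.0, 16.1]
wrist_force: [-0.2, 1.0, -1.0]
grip_width: 0.601
time: 14.68
tool_pos: [449.2, 286.5, 20.6]
ee_rot: [-131.5, 89.9, 33.8]
wrist_force: [-0.2, -0.4, 0.2]
grip_width: 0.601
time: 15.3
tool_pos: [448.8, 286.0, 20.0]
ee_rot: [-155.9, 90.0, 9.3]
wrist_force: [-0.2, -0.4, 1.7]
grip_width: 0.229
time: 15.55
tool_pos: [448.8, 286.0, 20.1]
ee_rot: [-163.4, 90.0, 1.9]
wrist_force: [-0.6, -0.5, 3.0]
grip_width: 0.226
time: 16.18
tool_pos: [448.4, 285.9, 174.1]
ee_rot: [-140.3, 90.0, 25.0]
wrist_force: [0.4, 0.9, -0.8]
grip_width: 0.223
time: 16.68
tool_pos: [448.3, 285.8, 187.5]
ee_rot: [41.3, 89.9, -145.4]
wrist_force: [0.1, -0.7, -0.6]
grip_width: 0.227
[([284, 60, 73, 83, 5861], array([320.14383211, 101.10851391])), ([303, 196, 38, 29, 1002], array([321.64271457, 210.74351297]))]
[   3.9   -0.3 -104.4] mid fwd 19.394112373551707
pos [448.4 285.8 187.5] yawY -96.83 xdir [-0.001 -0.001 -1.   ] ydir [-0.119 -0.993  0.001] zdir [-0.993  0.119  0.001]
shift units xyz [ 0.939  5.913 -3.013] turn about x units -0.025
```

```bash
python3 -m pendant '[0,0.74,-0.38,0,0,0, 0,0.74,-0.38,0,0,0, 0,0.74,-0.38,0,0,0, 0,0.74,-0.38,0,0,0, 0,0.74,-0.38,0,0,0]'; python3 -m pendant '[0,0.74,-0.38,0,0,0, 0,0.74,-0.38,0,0,0, 0,0.74,-0.35,0,0,0, 0,0,0,0,0,0, 0,0,0,0,0,0]';  python3 -m pendant '[0.8,0,0,0,0,0, 0.8,0,0,0,0,0, 0.8,0,0,0,0,0, 0.6,0,0,0,0,0, 0.4,0,0,0,0,0]'; python3 -m pendant '[0.3,0,0,0,0,0, 0.18,0,0,0,0,0, 0,0,0,0,0,0]'; python3 -m pendant '[0,0,0,0,0,0, 0,0,0,0,0,0, 0,0,0,0,0,0]' 0.68;  python3 -m pendant '[-0.3,0,0,0,0,0, -0.6,0,0,0,0,0, -0.9,0,0,0,0,0, -0.9,0,0,0,0,0, -0.9,0,0,0,0,0]'; python3 -m pendant '[-0.9,0,0,0,0,0, -0.9,0,0,0,0,0, -0.9,0,0,0,0,0, 0,0,0,0,0,0,0,0,0,0,0,0]' 0.3
python3 - <<'E'
from h import *
w=cap("wrist","w8");t=cap("top","t8")
d=w["img"].copy()
c,s=np.cos(np.radians(-6.7)),np.sin(np.radians(-6.7))
def rk(x,y,z):return [559.5+c*x-s*y,-11+s*x+c*y,z]
for sg in(1,-1):
    for k in proj(w,[rk(20,108*sg,70),rk(-128,108*sg,40),rk(100,108*sg,94)]).astype(int): cv2.circle(d,tuple(map(int,k)),2,(255,0,255),1)
cv2.imwrite("pics/w8d.png",np.hstack([cv2.resize(d[:270,100:500],(800,540))]))
m=plane(t,[(365,220)],18)[0];print(m);go([438,-272,200],0)
E
```

```text
time: 17.35
tool_pos: [506.9, 129.0, 187.7]
ee_rot: [34.7, 90.0, -152.1]
wrist_force: [0.1, 0.8, -0.7]
grip_width: 0.23
time: 17.98
tool_pos: [540.1, 37.4, 187.7]
ee_rot: [-22.7, 90.0, 150.6]
wrist_force: [0.1, -0.3, -1.1]
grip_width: 0.227
time: 18.6
tool_pos: [539.7, 37.9, 50.8]
ee_rot: [-7.3, 89.9, 166.0]
wrist_force: [-0.3, -0.2, -1.0]
grip_width: 0.23
time: 18.98
tool_pos: [540.4, 36.8, 32.7]
ee_rot: [33.0, 90.0, -153.8]
wrist_force: [-0.2, 0.0, -0.8]
grip_width: 0.226
time: 19.35
tool_pos: [540.7, 36.7, 33.1]
ee_rot: [-172.0, 90.0, 1.2]
wrist_force: [0.3, -0.0, 0.5]
grip_width: 0.315
time: 19.98
tool_pos: [540.4, 36.7, 179.0]
ee_rot: [-170.7, 89.9, 2.6]
wrist_force: [0.7, -0.7, 0.9]
grip_width: 0.323
time: 20.6
tool_pos: [540.1, 36.7, 284.7]
ee_rot: [71.4, 90.0, -115.3]
wrist_force: [0.7, -0.7, -0.4]
grip_width: 0.689
[ 441.74186272 -274.80617229   18.        ]
pos [539.9  36.6 283.9] yawY -96.74 xdir [-0.002 -0.    -1.   ] ydir [-0.117 -0.993  0.   ] zdir [-0.993  0.117  0.002]
shift units xyz [2.103 7.96  1.621] turn about x units 16.652
```

View pics/w8d.png

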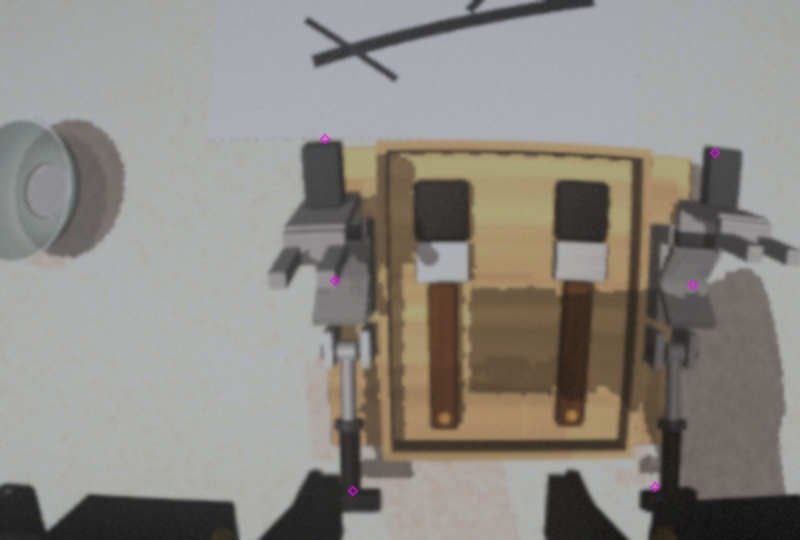

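```bash
python3 -m pendant '[0,0.8,0.16,0,0,0, 0,0.8,0.16,0,0,0, 0,0.8,0.16,0,0,0, 0,0.8,0.16,0,0,0, 0,0.8,0.16,0,0,0]'; python3 -m pendant '[0,0.8,0.16,0,0,0, 0,0.8,0.16,0,0,0, 0,0.8,0.16,0,0,0, 0,0.8,0.16,0,0,0, 0,0.76,0.16,-0.55,0,0]';python3 -m pendant '[0.6,0,0,0,0,0, 0.6,0,0,0,0,0, 0.6,0,0,0,0,0, 0.2,0,0,0,0,0,0,0,0,0,0,0]'
python3 - <<'E'
from h import *
w=cap("wrist","w9");t=cap("top","t9")
print(proj(w,[[588,-284,18],[442.7,-274,18],[442.7,-274,33]]).round(1)); go([442.7,-274,150],86);print(bot.get_obs()["joint_positions"].round(1))
cv2.imwrite("pics/w9d.png",np.vstack([cv2.resize(w["img"][:250,170:470],None,fx=1.8,fy=1.8)]))
E
```

```text
time: 21.32
tool_pos: [489.0, -119.4, 283.9]
ee_rot: [-0.4, 89.9, 172.8]
wrist_force: [-0.1, 0.1, 0.1]
grip_width: 0.699
time: 21.95
tool_pos: [438.7, -272.8, 283.9]
ee_rot: [-17.4, 89.9, 158.7]
wrist_force: [0.1, -0.8, -0.3]
grip_width: 0.702
time: 22.58
tool_pos: [439.3, -271.9, 204.5]
ee_rot: [-15.8, 89.9, 160.2]
wrist_force: [-0.2, -0.8, 1.2]
grip_width: 0.702
[[322.8  45.2]
 [323.1 179.7]
 [323.2 183. ]]
pos [ 439.8 -272.1  205.5] yawY -93.99 xdir [ 0.001 -0.    -1.   ] ydir [-0.07  -0.998  0.   ] zdir [-0.998  0.07  -0.001]
shift units xyz [ 1.388  0.041 -0.074] turn about x units 0.002
[ 18.4   6.6   8.9 103.3  -1.1  70.2 -66.4]
```

View pics/w9d.png

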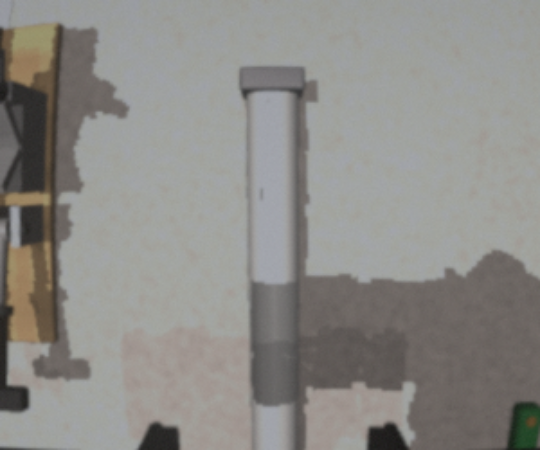

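```bash
python3 - <<'E'
from h import *
w=cap("wrist");e=plane(w,[(321,37.2)],36)[0];e2=plane(w,[(322.5,225)],33)[0];d=(e-e2)[:2];d/=np.linalg.norm(d);print(e,np.degrees(np.arctan2(d[1],d[0])),"mid",e[:2]-152*d)
m=e[:2]-152*d;go([*m,20.5],np.degrees(np.arctan2(d[1],d[0]))+90)
E
```

```text
[ 594.06882345 -282.92329828   36.        ] -3.6067740699171003 mid [ 442.36989019 -273.3612039 ]
pos [ 439.9 -272.2  205.7] yawY -94.0 xdir [ 0.001 -0.001 -1.   ] ydir [-0.07  -0.998  0.001] zdir [-0.998  0.07  -0.001]
shift units xyz [ 4.63   0.022 -0.057] turn about x units -0.078
```

```bash
python3 -m pendant '[0.9,0.02,-0.06,0,0,0, 0.9,0,0,0,0,0, 0.9,0,0,0,0,0, 0.9,0,0,0,0,0, 0.6,0,0,0,0,0]'; python3 -m pendant '[0.41,0,0,0,0,0, 0,0,0,0,0,0]' ; python3 -m pendant '[0,0,0,0,0,0, 0,0,0,0,0,0, 0,0,0,0,0,0, 0,0,0,0,0,0, 0,0,0,0,0,0]' 1 50;python3 -m pendant '[0,0,0,0,0,0, 0,0,0,0,0,0]';  python3 -m pendant '[-0.3,0,0,0,0,0, -0.6,0,0,0,0,0, -0.9,0,0,0,0,0, -0.9,0,0,0,0,0, -0.9,0,0,0,0,0]'; python3 -m pendant '[-0.9,0,0,0,0,0, -0.3,0,0,0,0,0, 0,0,0,0,0,0]'
python3 - <<'E'
from h import *
w=cap("wrist","w10");go([579.4,-13.3,200],-6.7);print(bot.get_obs()["joint_positions"].round(1))
E
```

```text
time: 23.35
tool_pos: [441.9, -272.9, 35.9]
ee_rot: [34.5, 90.0, -149.5]
wrist_force: [0.6, -0.4, -0.4]
grip_width: 0.699
time: 23.6
tool_pos: [442.3, -273.2, 20.5]
ee_rot: [152.3, 90.0, -31.7]
wrist_force: [0.1, 0.0, -0.3]
grip_width: 0.703
time: 24.22
tool_pos: [441.9, -273.0, 20.5]
ee_rot: [149.1, 90.0, -34.9]
wrist_force: [-0.2, -0.0, 0.8]
grip_width: 0.332
time: 24.48
tool_pos: [442.0, -273.0, 20.5]
ee_rot: [144.5, 90.0, -39.5]
wrist_force: [0.2, 0.5, 2.6]
grip_width: 0.332
time: 25.1
tool_pos: [441.6, -272.9, 166.1]
ee_rot: [149.4, 90.0, -34.6]
wrist_force: [0.7, 0.1, -1.9]
grip_width: 0.332
time: 25.48
tool_pos: [441.9, -273.0, 212.5]
ee_rot: [159.1, 90.0, -24.9]
wrist_force: [-1.2, 0.5, -2.3]
grip_width: 0.333
pos [ 441.4 -272.8  211.4] yawY -93.99 xdir [-0.001  0.    -1.   ] ydir [-0.07  -0.998 -0.   ] zdir [-0.998  0.07   0.001]
shift units xyz [ 0.285 -6.711 -2.99 ] turn about x units -17.459
[ 18.2   6.6   9.1 102.5  -1.1  71.  -66.4]
```

```bash
python3 -m pendant '[0,0,0,-0.97,0,0, 0,0,0,-0.97,0,0, 0,0,0,-0.97,0,0, 0,0,0,-0.97,0,0, 0,0,0,-0.97,0,0]'; python3 -m pendant '[0,0,0,-0.97,0,0, 0,0,0,-0.97,0,0, 0,0,0,-0.97,0,0, 0,0,0,-0.97,0,0, 0,0,0,-0.97,0,0]'; python3 -m pendant '[0,0,0,-0.97,0,0, 0,0,0,-0.97,0,0, 0,0,0,-0.97,0,0, 0,0,0,-0.97,0,0, 0,0,0,-0.97,0,0]'; python3 -m pendant '[0,0,0,-0.97,0,0, 0,0,0,-0.97,0,0, 0,0,0,-0.97,0,0, 0,0,0,0,0,0]'; python3 -m pendant '[0,0.3,-0.76,0,0,0, 0,0.3,-0.76,0,0,0, 0,0.3,-0.76,0,0,0, 0,0.3,-0.76,0,0,0, 0,0.3,-0.76,0,0,0]'; python3 -m pendant '[0,0.3,-0.76,0,0,0, 0,0.3,-0.76,0,0,0, 0,0.3,-0.76,0,0,0, 0,0.3,-0.76,0,0,0, 0,0,0,0,0,0]'
python3 - <<'E'
from h import *
w=cap("wrist","w11");t=cap("top","t11");s=cap("side","s11");go([579.4,-13.3,150],-6.7);print(bot.get_obs()["joint_positions"].round(1))
# overlay predicted saddle pts
c,sn=np.cos(np.radians(-6.7)),np.sin(np.radians(-6.7))
def rk(x,y,z):return [559.5+c*x-sn*y,-11+sn*x+c*y,z]
def dr(cm,P,f=1):
    d=cm["img"].copy()
    for k in proj(cm,P).astype(int): cv2.circle(d,tuple(map(int,k)),1,(255,0,255),1)
    return d
P=[rk(20,y,z) for y in(108,-108) for z in (70,)]+[rk(-28,y,40) for y in(108,-108)]
cv2.imwrite("pics/c11.png",np.vstack([cv2.resize(dr(w,P)[20:220,120:520],(800,400)),cv2.resize(dr(s,P)[140:240,240:440],(800,400))])[:600])
cv2.imwrite("pics/c11.png",np.vstack([cv2.resize(dr(w,P)[60:180],(800,150*1)),cv2.resize(dr(s,P)[110:270,230:430],(560,448)).copy() if 0 else cv2.resize(dr(s,P)[120:270,230:500],(800,444))]))
E
```

```text
time: 26.15
tool_pos: [441.0, -272.6, 210.4]
ee_rot: [-43.0, 89.8, 157.4]
wrist_force: [0.3, -0.0, -1.4]
grip_width: 0.333
time: 26.78
tool_pos: [441.1, -272.6, 210.4]
ee_rot: [-67.8, 89.8, 156.9]
wrist_force: [0.3, 0.5, -1.1]
grip_width: 0.334
time: 27.4
tool_pos: [441.1, -272.5, 210.4]
ee_rot: [-92.9, 89.8, 156.0]
wrist_force: [0.5, 0.0, -1.4]
grip_width: 0.332
time: 27.9
tool_pos: [441.2, -272.6, 210.7]
ee_rot: [-108.4, 89.8, 154.9]
wrist_force: [0.5, 0.9, -2.2]
grip_width: 0.33
time: 28.52
tool_pos: [519.1, -128.0, 211.3]
ee_rot: [-92.4, 89.9, 170.7]
wrist_force: [-0.2, 0.1, -1.2]
grip_width: 0.334
time: 29.15
tool_pos: [581.1, -10.6, 211.0]
ee_rot: [-120.4, 89.9, 143.0]
wrist_force: [-0.3, 0.1, -0.9]
grip_width: 0.332
pos [580.5 -14.8 211.6] yawY -6.8 xdir [-0.001 -0.001 -1.   ] ydir [ 0.993 -0.118 -0.001] zdir [-0.118 -0.993  0.001]
shift units xyz [ 1.54  -0.03  -0.034] turn about x units -0.020
[  3.4  14.8  -7.7  92.7   2.1  72.7 -11.5]
```

View pics/c11.png

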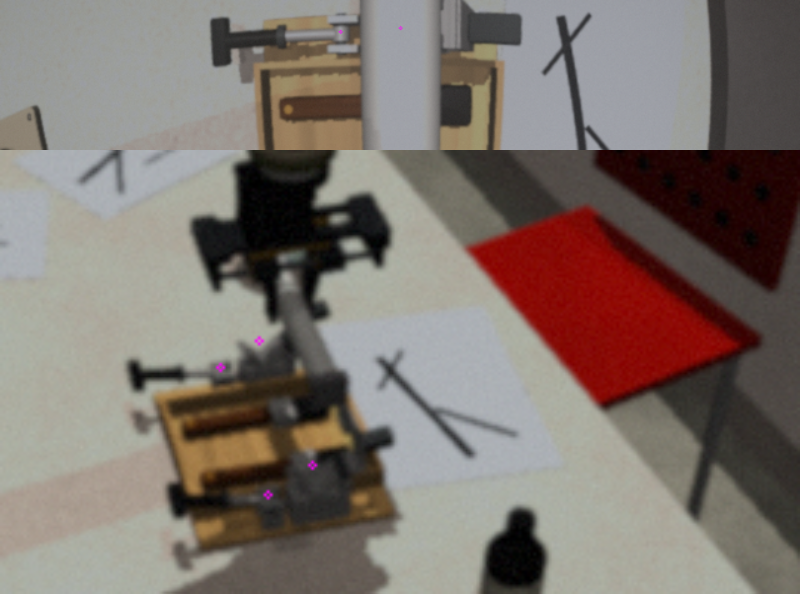

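```bash
python3 -m pendant '[0.8,-0.03,-0.03,0,0,0, 0.8,0,0,0,0,0, 0.7,0,0,0,0,0, 0.5,0,0,0,0,0, 0.3,0,0,0,0,0]'; python3 -m pendant '[0.1,0,0,0,0,0, 0.1,0,0,0,0,0, 0.1,0,0,0,0,0, 0.08,0,0,0,0,0, 0,0,0,0,0,0]'; python3 -m pendant '[0.04,0,0,0,0,0, 0.03,0,0,0,0,0, 0,0,0,0,0,0, 0,0,0,0,0,0]'
```

```text
time: 29.92
tool_pos: [579.7, -13.3, 87.8]
ee_rot: [-18.9, 90.0, -115.7]
wrist_force: [0.5, 2.7, 2.0]
grip_width: 0.317
time: 30.55
tool_pos: [580.1, -12.2, 73.2]
ee_rot: [115.6, 90.0, 19.0]
wrist_force: [-0.5, 2.9, 1.5]
grip_width: 0.327
time: 31.05
tool_pos: [580.0, -12.5, 70.4]
ee_rot: [87.1, 90.0, -9.6]
wrist_force: [0.3, 3.4, 2.1]
grip_width: 0.324
```

```bash
python3 - <<'E'
from h import *
w=cap("wrist","w12");s=cap("side","s12");t=cap("top","t12")
a=cv2.resize(w["img"][:260],(800,325));b=cv2.resize(s["img"][160:260,255:370],(316,275));c=cv2.resize(t["img"][140:240,225:365],(385,275))
cv2.imwrite("pics/c12.png",np.vstack([a,np.hstack([b,c,np.zeros((275,99,3),np.uint8)])]))
E
```

```text
(no output)
```

View pics/c12.png

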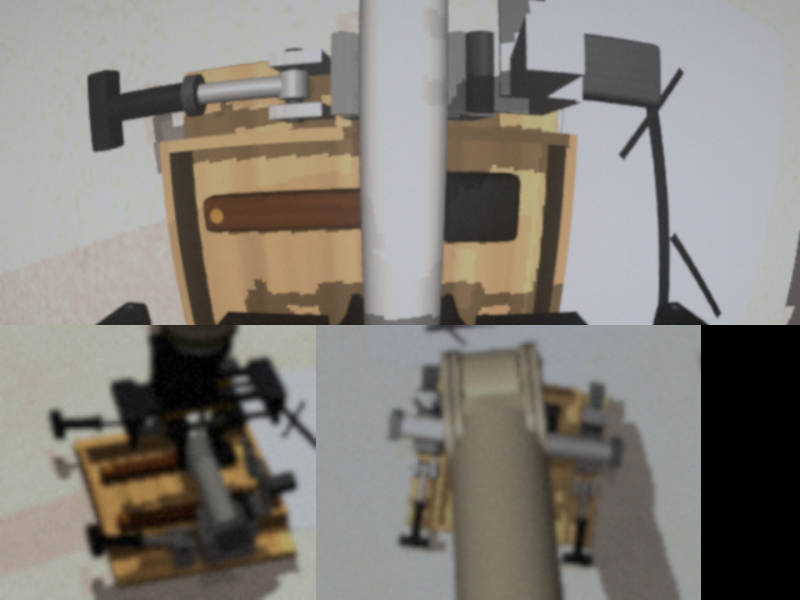

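```bash
python3 -m pendant '[0.04,0,0,0,0,0, 0,0,0,0,0,0]'; python3 -m pendant '[0.04,0,0,0,0,0, 0,0,0,0,0,0]'
```

```text
time: 31.45
tool_pos: [579.9, -12.5, 68.6]
ee_rot: [-39.7, 90.0, -136.4]
wrist_force: [1.2, 3.4, 2.6]
grip_width: 0.323
time: 31.7
tool_pos: [579.8, -12.5, 67.0]
ee_rot: [-51.7, 90.0, -148.4]
wrist_force: [0.5, 3.7, 1.9]
grip_width: 0.324
```

```bash
python3 - <<'E'
from h import *
w=cap("wrist");o=bot.get_obs()
# fixed camera->tool: use current capture
C=R.from_euler('xyz',w["attitude"],degrees=True);T=R.from_euler('xyz',o["ee_rot"],degrees=True)
for f in("w11","w12"):
    g=cv2.GaussianBlur(cv2.imread(f"pics/{f}.png"),(5,5),0).astype(float)
    for r in range(8,236,18):
        gx=np.abs(np.gradient(g[r-1:r+2].mean(0),axis=0)).sum(1)
        l=260+np.argmax(gx[260:318]);rr=325+np.argmax(gx[325:385])
        d=rays(w,[(l,r),(rr,r)]);
        # plane problem: both tangent; distance along bisector D=15/sin(half) in the plane perpendicular to the tube(tool z)
        q=T.inv().apply(d);u=q[:,:2]/np.linalg.norm(q[:,:2],axis=1)[:,None]
        h=np.arccos(u[0]@u[1])/2;b=(u[0]+u[1]);b/=np.linalg.norm(b);e=T.inv().apply(w["eye"]-o["tool_pos"])
        D=15/np.sin(h);X=e[:2]+b*D;sl=q.mean(0)[2]/np.linalg.norm(q.mean(0)[:2]);print(f,r,l,rr,"axis in tool x,y",X.round(1),"at z",(e[2]+D*sl).round(0))
E
```

```text
w11 8 287 352 axis in tool x,y [ 1.4 -0.9] at z -130.0
w11 26 287 352 axis in tool x,y [ 2.3 -0.9] at z -121.0
w11 44 287 353 axis in tool x,y [ 0.6 -0.7] at z -112.0
w11 62 287 373 axis in tool x,y [-32.7   3. ] at z -98.0
w11 80 288 368 axis in tool x,y [-24.6   2.4] at z -92.0
w11 98 285 379 axis in tool x,y [-42.6   3.3] at z -85.0
w11 116 289 350 axis in tool x,y [10.9 -1. ] at z -77.0
w11 134 291 377 axis in tool x,y [-34.7   4.3] at z -72.0
w11 152 289 377 axis in tool x,y [-38.2   3.9] at z -66.0
w11 170 289 352 axis in tool x,y [ 1.6 -0.5] at z -52.0
w11 188 290 352 axis in tool x,y [ 1.7 -0.3] at z -43.0
w11 206 290 347 axis in tool x,y [11.7 -1.7] at z -31.0
w11 224 292 350 axis in tool x,y [ 6.  -0.4] at z -23.0
w12 8 287 358 axis in tool x,y [-10.8   0.5] at z -126.0
w12 26 286 373 axis in tool x,y [-34.5   2.8] at z -111.0
w12 44 261 372 axis in tool x,y [-57.6  -1.4] at z -100.0
w12 62 264 372 axis in tool x,y [-55.1  -1. ] at z -95.0
w12 80 290 361 axis in tool x,y [-9.6  1.7] at z -94.0
w12 98 268 356 axis in tool x,y [-35.7  -3.3] at z -85.0
w12 116 289 355 axis in tool x,y [-0.7  0.2] at z -78.0
w12 134 286 355 axis in tool x,y [-8.  -0.5] at z -70.0
w12 152 288 355 axis in tool x,y [-5.4 -0.1] at z -62.0
w12 170 289 355 axis in tool x,y [-5.   0.2] at z -53.0
w12 188 288 354 axis in tool x,y [-7.  -0.3] at z -45.0
w12 206 288 350 axis in tool x,y [-0.8 -1.3] at z -35.0
w12 224 293 353 axis in tool x,y [1.1 0.7] at z -24.0
```

```bash
python3 - <<'E'
from h import *
t=cap("top");s=cap("side")
im=t["img"]
P=plane(t,[(254.5,176),(333.7,186.2)],80)
c,sn=np.cos(np.radians(-6.7)),np.sin(np.radians(-6.7));M=np.array([[c,sn],[-sn,c]])
print(((P[:,:2]-[559.5,-11])@M.T).round(1))
a=cv2.resize(im[155:205,240:350],None,fx=7.2,fy=7.2,interpolation=2)[:290]
b=cv2.resize(s["img"][165:260,270:375],None,fx=3.3,fy=3.3,interpolation=2)
w=cv2.imread("pics/w11.png");w=cv2.resize(w[0:200,220:480],(400,308))
cv2.imwrite("pics/c13.png",np.vstack([np.hstack([a,np.zeros((len(a),8,3),np.uint8)])[:290,:800],np.hstack([b[:308],np.zeros((308,54,3),np.uint8),w])[:, :800]]))
print(a.shape,b.shape)
E
```

```text
[[  22.1  144.7]
 [  18.6 -142.3]]
(290, 792, 3) (314, 346, 3)
```

View pics/c13.png

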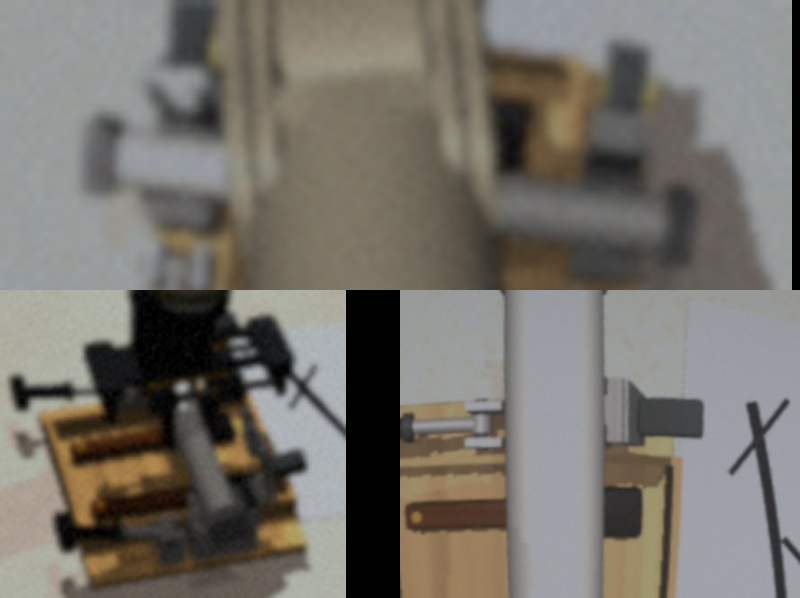

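```bash
python3 -m pendant '[0,0,0,0,0,0, 0,0,0,0,0,0, 0,0,0,0,0,0, 0,0,0,0,0,0]' 0.5; cat > tube.py <<'E'
from h import *
def tube(rows,lo=(255,318),hi=(325,395)):
    w=cap("wrist");o=bot.get_obs();T=R.from_euler('xyz',o["ee_rot"],degrees=True)
    g=cv2.cvtColor(cv2.GaussianBlur(w["img"],(5,5),0),6).astype(float);out=[]
    L=[];Rr=[]
    for r in rows:
        gx=np.abs(np.gradient(g[r-1:r+2].mean(0)));L.append(lo[0]+np.argmax(gx[lo[0]:lo[1]]));Rr.append(hi[0]+np.argmax(gx[hi[0]:hi[1]]))
    # robust straight lines through the edges
    fit=lambda v:np.polyval(np.polyfit(*map(np.array,zip(*[(r,x) for r,x in zip(rows,v) if abs(x-np.median(v))<6])),1),rows)
    l,rr=fit(L),fit(Rr);print(L,Rr)
    e=T.inv().apply(w["eye"]-o["tool_pos"])
    for r,a,b in zip(rows,l,rr):
        q=T.inv().apply(rays(w,[(a,r),(b,r)]));u=q[:,:2]/np.linalg.norm(q[:,:2],axis=1)[:,None]
        h=np.arccos(u[0]@u[1])/2;bb=u.sum(0);bb/=np.linalg.norm(bb);D=15/np.sin(h);X=e[:2]+bb*D;m=q.mean(0)
        out.append(T.apply([*X,e[2]+D*m[2]/np.linalg.norm(m[:2])])+o["tool_pos"])
    return np.array(out)
E
python3 - <<'E'
from tube import *
P=tube(range(12,210,11));c,sn=np.cos(np.radians(-6.7)),np.sin(np.radians(-6.7));M=np.array([[c,sn],[-sn,c]])
print(np.c_[(P[:,:2]-[559.5,-11])@M.T,P[:,2]][::3].round(1));o=bot.get_obs();print(o["tool_pos"],o["wrist_force"])
E
```

```text
time: 32.35
tool_pos: [579.9, -12.7, 67.1]
ee_rot: [-19.9, 90.0, -116.6]
wrist_force: [-0.2, -0.9, -0.1]
grip_width: 0.493
[np.int64(286), np.int64(286), np.int64(263), np.int64(256), np.int64(263), np.int64(290), np.int64(256), np.int64(256), np.int64(268), np.int64(288), np.int64(288), np.int64(286), np.int64(286), np.int64(288), np.int64(288), np.int64(289), np.int64(287), np.int64(288)] [np.int64(354), np.int64(354), np.int64(373), np.int64(374), np.int64(373), np.int64(366), np.int64(362), np.int64(352), np.int64(352), np.int64(352), np.int64(352), np.int64(352), np.int64(354), np.int64(354), np.int64(355), np.int64(355), np.int64(354), np.int64(347)]
[[ 19.7 128.2  67.5]
 [ 19.8 112.1  66.4]
 [ 19.8  96.3  66.3]
 [ 19.9  80.8  67.3]
 [ 19.9  65.7  69.4]
 [ 20.   50.8  72.5]]
[579.87264771 -12.60282691  67.09454397] [ 1.05891808  0.22676098 -0.31357837]
```

```bash
python3 -m pendant '[-0.6,0,0,0,0,0, -0.9,0,0,0,0,0, -0.9,0,0,0,0,0, -0.9,0,0,0,0,0, -0.9,0,0,0,0,0]'; python3 -m pendant '[-0.9,0,0,0.97,0,0, 0,0,0,0.97,0,0, 0,0,0,0.97,0,0, 0,0,0,0.97,0,0, 0,0,0,0.97,0,0]';python3 -m pendant '[0,0,0,0.97,0,0, 0,0,0,0.97,0,0, 0,0,0,0.97,0,0, 0,0,0,0.97,0,0, 0,0,0,0.97,0,0]';python3 -m pendant '[0,0,0,0.97,0,0, 0,0,0,0.97,0,0, 0,0,0,0.97,0,0, 0,0,0,0.97,0,0, 0,0,0,0.97,0,0]';python3 -m pendant '[0,0,0,0.97,0,0, 0,0,0,0.97,0,0, 0,0,0,0.97,0,0, 0,0,0,0,0,0]'
cat >> h.py <<'E'
YAW=-6.7;O=np.array([559.5,-11.,0]);RR=R.from_euler('z',YAW,degrees=True)
def rk(x,y,z):return RR.apply([x,y,z])+O
def inrk(P):return RR.inv().apply(np.array(P)-O)
def path(W):
    o=bot.get_obs();T=R.from_euler('xyz',o["ee_rot"],degrees=True);p=o["tool_pos"]
    print("at",inrk(p).round(1),"F",o["wrist_force"].round(1))
    for q in W: print(np.round(q,1),(T.inv().apply(np.array(q)-p)/40).round(2));p=np.array(q)
E
python3 - <<'E'
from h import *
w=cap("wrist","w14");o=bot.get_obs();go(rk(20,0,250),83.3)
T=R.from_euler('xyz',o["ee_rot"],degrees=True);C=R.from_euler('xyz',w["attitude"],degrees=True)
e=T.inv().apply(w["eye"]-o["tool_pos"]);B=T.inv()*C
# lug end corners in w8
T8=R.from_matrix(np.c_[[0,0,-1],[-.117,-.993,0],[-.993,.117,0]]);c8=dict(w,eye=T8.apply(e)+[539.9,36.6,283.9],attitude=(T8*B).as_euler('xyz',degrees=True))
th=np.linspace(1.0,1.8,161)
for y,p in((108,(261,71)),(-108,(461,75))):
    P=np.array([rk(50-31*np.cos(a)+57*np.sin(a),y,70+57*np.cos(a)+31*np.sin(a)) for a in th]);u=proj(c8,P);i=np.argmin(abs(u[:,1]-p[1]));print(y,"theta",th[i],"px",u[i],p, u[[0,40,80,120,160]].round(1).tolist())
cv2.imwrite("pics/w14.png",w["img"])
H,S,V=cv2.split(cv2.cvtColor(w["img"],cv2.COLOR_BGR2HSV));roi=np.zeros(H.shape,bool);roi[:200]=1
print("dark",blobs((V<75)&roi,80))
E
```

```text
time: 33.02
tool_pos: [579.8, -12.5, 236.4]
ee_rot: [52.3, 90.0, -44.4]
wrist_force: [1.1, -0.3, -0.4]
grip_width: 0.5
time: 33.65
tool_pos: [579.8, -12.5, 271.1]
ee_rot: [-5.6, 90.0, -126.7]
wrist_force: [-0.6, 0.4, -0.2]
grip_width: 0.504
time: 34.28
tool_pos: [579.9, -12.5, 271.1]
ee_rot: [11.6, 90.0, -133.8]
wrist_force: [-0.1, 0.2, -0.5]
grip_width: 0.5
time: 34.9
tool_pos: [579.9, -12.5, 271.1]
ee_rot: [44.7, 90.0, -124.9]
wrist_force: [0.3, -0.5, -0.2]
grip_width: 0.503
time: 35.4
tool_pos: [579.9, -12.5, 271.1]
ee_rot: [86.6, 90.0, -97.4]
wrist_force: [-0.4, -0.7, 0.4]
grip_width: 0.502
pos [579.9 -12.4 271.1] yawY -93.88 xdir [-0. -0. -1.] ydir [-0.068 -0.998  0.   ] zdir [-0.998  0.068  0.   ]
shift units xyz [0.528 0.023 0.012] turn about x units 0.563
108 theta 1.2850000000000001 px [257.73037157  70.99264463] (261, 71) [[255.6, 84.5], [257.0, 74.5], [258.8, 66.9], [260.8, 61.8], [262.9, 59.3]]
-108 theta 1.365 px [463.9091067   74.97959772] (461, 75) [[469.8, 91.1], [466.9, 81.4], [463.2, 73.8], [459.1, 68.6], [454.8, 65.7]]
dark [([309, 0, 35, 32, 99], array([326.11111111,  14.55555556])), ([0, 16, 13, 12, 92], array([ 5.57608696, 22.08695652])), ([226, 25, 148, 43, 732], array([297.59562842,  40.53415301])), ([520, 58, 58, 44, 1767], array([546.21618563,  79.74533107])), ([500, 64, 23, 37, 164], array([505.57926829,  84.75      ])), ([213, 108, 41, 57, 989], array([232.22042467, 137.56825076])), ([259, 109, 33, 56, 1028], array([274.03696498, 129.69357977])), ([393, 116, 69, 84, 1931], array([426.1232522 , 157.82237183])), ([345, 125, 30, 34, 853], array([359.47831184, 141.44196952])), ([217, 160, 12, 19, 103], array([222.45631068, 168.50485437])), ([194, 162, 13, 17, 111], array([199.37837838, 169.86486486]))]
```

```bash
python3 - <<'E'
from h import *
o=bot.get_obs();print((RR.inv().apply(o["tool_pos"]-O)).round(1))
E
python3 -m pendant '[0,0,0,0.56,0,0, 0,-0.68,-0.49,0,0,0, 0,-0.68,-0.49,0,0,0, 0,-0.68,-0.49,0,0,0, 0,-0.66,-0.48,0,0,0]'; python3 -m pendant '[0.6,0,0,0,0,0, 0.6,0,0,0,0,0, 0.5,0,0,0,0,0, 0,0,0,0,0,0]'
python3 - <<'E'
from h import *
w=cap("wrist","w15");path([rk(98,108,200)]);o=bot.get_obs()
H,S,V=cv2.split(cv2.cvtColor(w["img"],cv2.COLOR_BGR2HSV));roi=np.zeros(H.shape,bool);roi[60:235,270:375]=1
for th in(60,75,90): print(th,blobs((V<th)&roi,80))
for a in(1.2,1.3,1.4,1.5,1.6): print(a,proj(w,[rk(50-31*np.cos(a)+57*np.sin(a),108,70+57*np.cos(a)+31*np.sin(a)),rk(50-24*np.cos(a)+50*np.sin(a),108,70+50*np.cos(a)+24*np.sin(a)),rk(50-31*np.cos(a)+23*np.sin(a),108,70+23*np.cos(a)+31*np.sin(a))]).round(1).tolist())
np.save("col.npy",V[60:240,270:375])
print(V[80:240:6,285:365:6])
E
```

```text
[ 20.4   0.9 271.1]
time: 36.08
tool_pos: [670.8, 86.4, 271.0]
ee_rot: [-14.9, 90.0, 158.4]
wrist_force: [-0.2, -0.3, -0.1]
grip_width: 0.501
time: 36.58
tool_pos: [669.3, 85.3, 201.4]
ee_rot: [18.3, 89.8, -168.4]
wrist_force: [0.3, -0.1, 0.4]
grip_width: 0.503
at [ 98.5 108.7 203. ] F [ 0.1 -0.2  0.6]
[669.4  84.8 200. ] [0.07 0.02 0.01]
60 [([348, 186, 27, 38, 971], array([361.23686921, 205.32028836])), ([309, 203, 32, 32, 809], array([323.64524104, 219.98887515]))]
75 [([294, 88, 81, 43, 587], array([334.7649063 , 107.18228279])), ([342, 175, 33, 6, 166], array([357.90361446, 177.01807229])), ([347, 186, 28, 44, 1046], array([360.80783939, 205.70363289])), ([307, 203, 35, 32, 920], array([324.21630435, 219.82934783]))]
90 [([293, 88, 82, 43, 722], array([333.10249307, 107.09141274])), ([306, 174, 69, 61, 2741], array([345.48230573, 209.80445093]))]
1.2 [[321.8, 222.3], [321.8, 222.8], [321.9, 251.5]]
1.3 [[321.8, 214.6], [321.8, 216.7], [321.8, 247.1]]
1.4 [[321.8, 207.5], [321.8, 211.0], [321.8, 242.6]]
1.5 [[321.8, 201.1], [321.8, 205.8], [321.8, 238.1]]
1.6 [[321.7, 195.3], [32
[... 922 characters left out ...]
7 176 178 176 162 122 117 122 122 120 120 118 119]
 [176 177 178 172 165 117 117 117 115 113  63  61  62  65]
 [172 174 176 174 173 124 121 122 123 119 104 104 104 103]
 [172 174 172 174 170 110 115 108 117 104  89  37  35  36]
 [173 169 173 171 170 111  97  97 101  98  90  38  35  38]
 [175 175 172 173 168  97  98  97  98  95  90  37  37  38]
 [172 173 171 169 167  40  45  41  39  96  91  35  31  35]
 [173 172 174 171 168  46  47  46  47  96  89  37  35  30]
 [173 173 173 175 100  49  47  44  46  96  89  31  30  31]
 [172 171 171 170  69  46  44  44  43  76  91  71  66  65]
 [172 171 171 102  56  44  46  40  40  60  86  88  87  86]
 [171 170 170 101  62  45  44  44  42  57  85  85 125 110]]
```

```bash
cat > asc.py <<'E'
import cv2,sys
def asc(f,r0,r1,c0,c1,st=(4,2)):
    im=cv2.imread(f);H,S,V=cv2.split(cv2.cvtColor(im,cv2.COLOR_BGR2HSV))
    for r in range(r0,r1,st[0]):
        print("%3d "%r+"".join("w" if S[r,c]>70 and 8<H[r,c]<35 and V[r,c]>70 else "#@%*+=-. "[min(8,V[r,c]//22)] for c in range(c0,c1,st[1])))
if __name__=="__main__": asc(sys.argv[1],*map(int,sys.argv[2:6]))
E
echo "cols from 230 step 2"; python3 asc.py pics/w15.png 140 300 230 420
```

```text
cols from 230 step 2
140                                                                                                
144 .                                                                                              
148 .                                                     .    ..     ...                        .-
152 .                                          ----------------=-----------------------------------
156                                            ----------------=-=-------------------=-------------
160                                            .-------------=-----------------------=-------------
164 ... ..     ......                          --------------------------------------=---==--------
168  .. ..                     .     . ..   ...=========================--------------=--=---------
172     ..   ....         .            .........===================================================
176       .    ..                   .  ...wwwwwwwwwwwwwwwwww%%%%%%%%%%%%%%%%%%%%%%%%%%%%%%%%*%%**%%
180  .                        .    ...   .wwwwwwwwwwwwwwwwwwwwwwwwwwwwwwwwwwwww
[... 2220 characters left out ...]

272 %*%%%%**@@@@@@@@@@@@@@@@@@@%*%+.     .------=-=-=--------.      .%@@@##@#####@######%+%@@%%%@##
276 **%%%@@@@@@@@@@@@@@@@@@@@@@*+*+.......==================-........+#@##@##@#@@@@@#@@#@@@@@%%%@@#
280 w%%@@@@@@@@@@@@@@@@@@@@@@@@@@@@@@@@@@@@@@@@@@@@@@@@@@@@@@@@@@@@@@@@@@@@@@@@@@@@@@@@@@@@@@@%*%#@
284 w%%@%%@%%%%%@%@%%%%@%@@@@%%%@@@%@@@%@@%@@@%@@@%%@@@@@@@@@@@@@@@@%@@@@@@@@@@@@@@@@@@@@@@@@@%w%@#
288 w%%%%%%%%%%%%%%%%%%%%%%%%%%%%%%%%%%%%%%%%%%%%%%%%%%%%%%%%%@@%%%%@%@@@%%@%%@@%@@%@%%@@%@%%@%w*@#
292 w%%%%%%%%%%%%%%%%%%%%%%%%%%%%%%%%%%%%%%%%%%%%%%%%%%%%%%%%%%%%%%%%%%%%%%%%%%%%%%@%%%%%%@%%%%ww##
296 w*%%%%%%%%%%%%%%%%%%%%%%%%%%%%%%%%%%%%%%%%%%%%%%%%%%%%%%%%%%%%%%%%%%%%%%%%%%%%%%%%%%%%%@@@%ww##
```

```bash
python3 -m pendant '[0,0,0,0,-1,0, 0,0,0,0,-1,0, 0,0,0,0,-1,0, 0,0,0,0,-1,0, 0,0,0,0,-1,0]'; python3 -m pendant '[0,0,0,0,0,0]'
python3 - <<'E'
from h import *
go(rk(97,106.5,103));path([rk(97,106.5,150),rk(97.3,106.5,99)])
E
```

```text
time: 37.25
tool_pos: [670.7, 85.5, 204.9]
ee_rot: [-0.1, 65.0, 173.1]
wrist_force: [1.1, 0.4, -0.4]
grip_width: 0.5
time: 37.38
tool_pos: [670.8, 85.2, 202.1]
ee_rot: [0.0, 65.0, 173.2]
wrist_force: [-0.4, -0.5, 0.2]
grip_width: 0.499
pos [670.8  85.2 202.1] yawY -96.81 xdir [-0.42   0.05  -0.906] ydir [-0.119 -0.993  0.   ] zdir [-0.9    0.108  0.423]
shift units xyz [ 2.269  0.049 -0.995] 
at [ 99.3 108.5 202.1] F [-0.4 -0.5  0.2]
[668.3  83.5 150. ] [ 1.2   0.05 -0.5 ]
[668.6  83.4  99. ] [ 1.15 -0.   -0.55]
```

```bash
python3 -m pendant '[0.6,0.05,-0.25,0,0,0, 0.6,0,-0.25,0,0,0, 0.5,0,-0.25,0,0,0, 0.4,0,-0.2,0,0,0, 0.25,0,-0.1,0,0,0]'; python3 -m pendant '[0,0,0,0,0,0, 0,0,0,0,0,0, 0,0,0,0,0,0, 0,0,0,0,0,0]' 1 20; python3 -m pendant '[0,0,0,0,0,0]'
python3 - <<'E'
from h import *
L=lambda a,y:rk(50-24*np.cos(a)+50*np.sin(a),y,70+50*np.cos(a)+24*np.sin(a))
path([L(a,106.5) for a in np.linspace(1.47,0,10)])
E
```

```text
time: 38.0
tool_pos: [668.2, 83.8, 99.5]
ee_rot: [0.0, 65.0, 173.2]
wrist_force: [0.2, 0.2, -0.2]
grip_width: 0.497
time: 38.5
tool_pos: [668.7, 83.9, 100.9]
ee_rot: [-0.1, 65.1, 173.2]
wrist_force: [0.7, 0.4, 2.6]
grip_width: 0.228
time: 38.62
tool_pos: [668.7, 83.8, 100.9]
ee_rot: [-0.1, 65.1, 173.2]
wrist_force: [1.9, -0.1, 3.0]
grip_width: 0.222
at [ 97.4 106.9 100.9] F [ 1.9 -0.1  3. ]
[668.6  83.4  98.9] [ 0.05  0.01 -0.02]
[663.3  84.  106.2] [-0.11  0.    0.2 ]
[656.9  84.8 112.6] [-0.08  0.    0.21]
[649.5  85.7 117.8] [-0.04  0.    0.22]
[641.5  86.6 121.7] [-0.    0.    0.23]
[632.8  87.6 124.3] [0.03 0.   0.22]
[623.9  88.7 125.4] [0.07 0.   0.22]
[614.9  89.7 125.1] [0.1 0.  0.2]
[606.1  90.8 123.2] [0.13 0.   0.18]
[597.7  91.7 120. ] [0.16 0.   0.16]
```

```bash
python3 -m pendant '[-0.06,0,0.18,0,0,0, -0.08,0,0.21,0,0,0, -0.04,0,0.22,0,0,0, 0,0,0.23,0,0,0, 0.03,0,0.22,0,0,0]'; python3 -m pendant '[0.07,0,0.22,0,0,0, 0.1,0,0.2,0,0,0, 0.13,0,0.18,0,0,0, 0.16,0,0.16,0,0,0, 0,0,0,0,0,0]'
python3 - <<'E'
from h import *
path([rk(26,106.5,120)])
E
```

```text
time: 39.25
tool_pos: [632.7, 88.0, 122.9]
ee_rot: [0.0, 65.1, 173.2]
wrist_force: [5.2, 1.9, -8.9]
grip_width: 0.229
time: 39.88
tool_pos: [598.5, 92.0, 120.0]
ee_rot: [-0.1, 65.2, 173.1]
wrist_force: [7.9, 0.5, -2.4]
grip_width: 0.227
at [ 26.7 106.9 120. ] F [ 7.9  0.5 -2.4]
[597.7  91.7 120. ] [0.01 0.01 0.02]
```

```bash
python3 -m pendant '[0.08,0,0.06,0,0,0, 0,0,0,0,0,0]'; python3 -m pendant '[0.08,0,0.06,0,0,0, 0,0,0,0,0,0, 0,0,0,0,0,0]'
```

```text
time: 40.12
tool_pos: [598.1, 92.1, 119.9]
ee_rot: [-0.2, 65.6, 172.9]
wrist_force: [19.3, -0.7, 4.8]
grip_width: 0.229
time: 40.5
tool_pos: [596.4, 92.3, 119.6]
ee_rot: [-0.3, 65.9, 172.8]
wrist_force: [23.8, -1.6, 12.7]
grip_width: 0.223
```

```bash
python3 -m pendant '[-0.12,0,-0.1,0,0,0, 0,0,0,0,0,0, 0,0,0,0,0,0, 0,0,0,0,0,0]' 0.5; python3 -m pendant '[-0.5,0,0,0,0,0, -0.9,0,0,0,0,0, -0.9,0,0,0,0,0, -0.2,0,0,0,0,0, 0,0,0,0,0,0]'
python3 - <<'E'
from h import *
w=cap("wrist","w16");path([rk(98,-106,200)])
P=[rk(50,106.5,70),rk(-7+26,106.5,127),rk(33,106.5,127),rk(-28,106.5,93),rk(20,140,85),rk(20,-140,85)];print(proj(w,P).round(0).tolist())
E
python3 asc.py pics/w16.png 100 260 230 420
```

```text
time: 41.0
tool_pos: [595.6, 92.4, 118.2]
ee_rot: [0.0, 64.9, 173.3]
wrist_force: [0.4, -0.6, 0.1]
grip_width: 0.488
time: 41.62
tool_pos: [638.0, 87.4, 208.7]
ee_rot: [0.0, 65.0, 173.2]
wrist_force: [0.5, -0.5, -1.5]
grip_width: 0.503
at [ 66.  106.9 208.1] F [-0.7  0.2  0.2]
[ 644.5 -127.7  200. ] [-0.16  5.32 -0.82]
[[322.0, 150.0], [322.0, 220.0], [322.0, 207.0], [322.0, 228.0], [286.0, 186.0], [543.0, 188.0]]
100                                     .wwwwwwwwwwwwwwwwwww*www%@@@@@@@@@@@@@@@@@*wwwwwwwwwwwwwwww
104                                     .wwwwwwwwwwwwwwwwwwwwwww%@@@@@@@@@@@@@@@@@wwwwwwwwwwwwwwwww
108                                     .wwwwwwwwwwwwwwwwwwwwwww@@@@@@@@@@@@@@@@@%wwwwwwwwwwwwwwwww
112                                      wwwwwwwwwwwwwwwwwwwwwww@@@@@@@@@@@@@@@@@*wwwwwwwwwwwwwwwww
116                                      ww***************wwwwww@@@@@@@@@@@@@@@@@wwwwwwwwwwwwwwwwww
120                                      w=************%**wwwwww%@@@@@@@@@@@@@@@wwwwwwwwwwwwwwwwwww
124                                   -==w+***************wwwww*****++++******%*ww
[... 2617 characters left out ...]

232                                         ...+*****=....wwwwwwwwwwwwwwwwwwwwwwwwwwwwwwwwwwwwwwwww
236                    =*%+-...                =%%%%*     ...w.......wwwww%%*-.                    
240                   =%%%%%%%%.               =%%%%*                *@@@@@@@+                     
244                  -%%%%%%%%%-               =%%%%*               .*@@@@@@@@+                    
248                 .*%%%%%%%%%-               -%%%%*               .%@@@@@@@@%-                   
252 %%%**-         .*@%%%%@%%%%=           .---+%%%%%*+**-          -%@@@@@@@@@%=         .*%%%%@@@
256 %%@%%+        =%%%%%%%%@@@%=          -%@@@%%%%%%@%@@*          -%@@@@@@@@@@@*.       -@@@@@@@@
```

```bash
python3 -m pendant '[-0.03,0.88,-0.14,0,0,0, -0.03,0.88,-0.14,0,0,0, -0.03,0.88,-0.14,0,0,0, -0.03,0.88,-0.14,0,0,0, -0.03,0.88,-0.14,0,0,0]'; python3 -m pendant '[0,0.9,-0.12,0,0,0, 0,0,0,0,0,0, 0,0,0,0,0,0]'
python3 - <<'E'
from h import *
w=cap("wrist","w17");y=-106;L=lambda a,y:rk(50-24*np.cos(a)+50*np.sin(a),y,70+50*np.cos(a)+24*np.sin(a))
path([rk(98,y,200)]+[L(a,y) for a in np.linspace(1.47,0,10)])
for a in(1.2,1.3,1.4,1.5,1.6): print(a,proj(w,[rk(50-31*np.cos(a)+57*np.sin(a),y,70+57*np.cos(a)+31*np.sin(a)),L(a,y)]).round(1).tolist())
E
python3 asc.py pics/w17.png 120 240 230 420
```

```text
time: 42.3
tool_pos: [644.1, -91.6, 201.4]
ee_rot: [-0.0, 64.9, 173.2]
wrist_force: [-0.5, -0.2, 0.1]
grip_width: 0.497
time: 42.68
tool_pos: [644.6, -126.2, 199.8]
ee_rot: [-0.1, 64.9, 173.1]
wrist_force: [0.7, 0.6, -0.1]
grip_width: 0.499
at [  98.1 -103.9  200.1] F [-0.   0.2  0.2]
[ 644.5 -127.7  200. ] [0.   0.05 0.  ]
[ 643.8 -127.6   98.9] [ 2.3   0.   -1.06]
[ 638.5 -127.   106.2] [-0.11 -0.    0.2 ]
[ 632.1 -126.3  112.6] [-0.08 -0.    0.21]
[ 624.8 -125.4  117.8] [-0.04 -0.    0.22]
[ 616.7 -124.4  121.7] [-0.   -0.    0.23]
[ 608.  -123.4  124.3] [ 0.03 -0.    0.22]
[ 599.1 -122.4  125.4] [0.07 0.   0.22]
[ 590.2 -121.3  125.1] [0.1 0.  0.2]
[ 581.3 -120.3  123.2] [0.14 0.   0.18]
[ 573.  -119.3  120. ] [0.16 0.   0.16]
1.2 [[323.6, 181.3], [323.6, 177.9]]
1.3 [[323.6, 172.4], [323.5, 170.7]]
1.4 [[323.6, 163.7], [323.5, 163.7]]
1.5 [[323.6, 155.4], [323.5, 157.0]]
1.6 [[323.5, 147.7], [323.5, 150.8]]
120 wwwwwwwwwwwwwwwwwwwwwwwwwwwwwwwwwwwwwwwwwwwwwwwwwwwwwwwwww==========-               =====      
124 wwwwwwwwwwwwwwwwwwwwwwwwwwwwwwwwwwwwwwwwwwwwwwwwwwwwwwwwww+=========  
[... 2125 characters left out ...]

212                                        .******************=    =***+**+                   -==--
216                                        .******************+    +======-                   -===-
220                                        .-------------------   .+======                    ==--=
224 wwwwwwwwwwwwwwwwwwwwwwwwww%wwwwwwwwwwww=++++++*+++++++++++=   ++=====.                   -=====
228 wwwwwwwwwwwwwwwwwwwwwwwwww%wwwwwwwwwwww.......-...-........   -=====-                   .=-====
232 wwwwwwwwwwwwwwwwwwwwwwwwww*wwwwwwwwwwwww****+===---..=****+                            -==-==--
236 wwwwwwwwwwwwwwwwwwww%%*www%wwwwwwwwwwwww*****++++++--=****+      ....-%%*.             -=======
```

```bash
python3 -m pendant '[0.6,0.05,-0.28,0,0,0, 0.6,0,-0.28,0,0,0, 0.5,0,-0.25,0,0,0, 0.4,0,-0.18,0,0,0, 0.22,0,-0.1,0,0,0]'; python3 -m pendant '[0,0,0,0,0,0, 0,0,0,0,0,0, 0,0,0,0,0,0, 0,0,0,0,0,0, 0,0,0,0,0,0]' 1 20
python3 - <<'E'
from h import *
path([rk(97,-106,100)])
E
python3 -m pendant '[-0.1,0,0.19,0,0,0, -0.08,0,0.21,0,0,0, -0.04,0,0.22,0,0,0, 0,0,0.23,0,0,0, 0.03,0,0.22,0,0,0]'; python3 -m pendant '[0.07,0,0.22,0,0,0, 0.1,0,0.2,0,0,0, 0.13,0,0.18,0,0,0, 0.16,0,0.17,0,0,0, 0,0,0,0,0,0]'; python3 -m pendant '[0.1,0,0.08,0,0,0, 0,0,0,0,0,0]'
python3 - <<'E'
from h import *
path([rk(26,-106,120)])
E
```

```text
time: 43.35
tool_pos: [645.0, -128.6, 97.3]
ee_rot: [-0.0, 65.0, 173.2]
wrist_force: [-0.1, 0.1, 0.4]
grip_width: 0.5
time: 43.98
tool_pos: [645.4, -130.9, 99.2]
ee_rot: [0.3, 65.1, 173.5]
wrist_force: [0.5, -5.2, 2.4]
grip_width: 0.223
at [  99.3 -109.    99.2] F [ 0.5 -5.2  2.4]
[ 643.5 -127.6  100. ] [ 0.01 -0.08  0.06]
time: 44.6
tool_pos: [610.5, -126.7, 123.5]
ee_rot: [0.4, 65.2, 173.5]
wrist_force: [5.3, -6.8, -4.8]
grip_width: 0.227
time: 45.22
tool_pos: [574.9, -122.5, 120.2]
ee_rot: [0.4, 65.2, 173.5]
wrist_force: [2.0, -6.1, -1.1]
grip_width: 0.228
time: 45.48
tool_pos: [573.7, -122.4, 119.7]
ee_rot: [0.4, 65.7, 173.5]
wrist_force: [15.8, -8.4, 4.1]
grip_width: 0.229
at [  27.1 -109.   119.7] F [15.8 -8.4  4.1]
[ 573.  -119.3  120. ] [ 0.   -0.07  0.03]
```

```bash
sed -i 's/^YAW=.*/YAW=-6.7;O=np.array([559.3,-12.5,0]);RR=R.from_euler("z",YAW,degrees=True)/' h.py
python3 -m pendant '[0.06,0,0.05,0,0,0, 0,0,0,0,0,0, 0,0,0,0,0,0]';  python3 -m pendant '[-0.12,0.06,-0.1,0,0,0, 0,0,0,0,0,0, 0,0,0,0,0,0, 0,0,0,0,0,0]' 0.5; python3 -m pendant '[-0.5,0,0,0,0,0, -0.9,0,0,0,0,0, -0.9,0,0,0,0,0, -0.2,0,0,0,0,0, 0,0,0,0,0,0]'
python3 - <<'E'
from h import *
w=cap("wrist","w18");path([rk(66,-108,208)])
P=[rk(50,-108,70),rk(19,-108,127),rk(33,-108,127),rk(-28,-108,93)];print(proj(w,P).round(0).tolist())
E
python3 asc.py pics/w18.png 116 260 200 420
```

```text
time: 45.85
tool_pos: [573.0, -122.3, 119.6]
ee_rot: [0.4, 66.0, 173.5]
wrist_force: [22.4, -9.6, 10.3]
grip_width: 0.229
time: 46.35
tool_pos: [572.0, -122.5, 118.4]
ee_rot: [-0.0, 64.9, 173.2]
wrist_force: [0.0, 0.2, 0.5]
grip_width: 0.487
time: 46.98
tool_pos: [614.2, -127.7, 208.8]
ee_rot: [0.0, 65.0, 173.2]
wrist_force: [-0.2, -0.5, -0.6]
grip_width: 0.503
at [  67.5 -108.   208.2] F [ 0.  -0.2  0.1]
[ 612.2 -127.5  208. ] [0.02 0.   0.03]
[[321.0, 151.0], [322.0, 221.0], [322.0, 209.0], [322.0, 229.0]]
116 wwwwwwwwwwwwwwwwwwwwww%%%%%%%%%%%%%%%%%wwwwwwwwwwwwww+*++++*****++++ww=====+====-                  -===--     
120 wwwwwwwwwwwwwwwwwwwwww%%%%%%%%%%%%%%%%%wwwwwwwwwwwwww****************w+==========.                    ..      
124 wwwwwwwwwwwwwwwwwwwwwww%%%%%%%%%%%%%%%%wwwwwwwwwwwwww****************w+=+=======-    ...                      
128 wwwwwwwwwwwwwwwwwwwwwww%%%%%%%%%%%%%%%%wwwwwwwwwwwwww****************++========== =======                     
132 wwwwwwwwwwwwwwwwwwwwwwww%%%%%%%%%%%%%%%*wwwwwwwwwwww+*****************=====+========---===-.                  
136 wwwwwww
[... 2853 characters left out ...]
   -=====-
236                        w wwwwwwwwww%%wwwwwwwwwwwwwwww     +*****.               ....-***             .--==--==
240                                  =%@@@@%@%.               +%%%%*                *%%%%%%%+           .-========
244                                 .%%@%@@@@%.               +%%%%+                *%%%%@%%%=         ---=-======
248                                 %@@@@@@@@%-               +%%%%+                *%%%%%%%%%-       -=-=========
252 @@@@@%%%%@@%%@@%%%%*-         .*@@@@@@@%@%=               =%%%%*               .%%%%%%%%%%%-     .==-=%%%%%@@@
256 @@@@%@@@@@@%@@@@@@@@+        =%@@@@@@@@%@@=              -+%%%%%++++.          -%%%%@@%%@@@@*.  -=-==+@@@@@@@@
```

```bash
python3 -m pendant '[0,0,-0.6,0,1,0, 0,0,-0.6,0,1,0, -0.5,0,0,0,1,0, 0,0,0,0,1,0, 0,0,0,0,1,0]' 0.2
python3 -m pendant '[0,0,0.9,-1,0,0, 0,0,0.9,0,0,0, 0,0,0.9,0,0,0, 0,0,0.9,0,0,0, 0,0,0.9,0,0,0]'
for i in 1 2 3 4 5 6 7; do python3 -m pendant '[0,0,0,-1,0,0, 0,0,0,-1,0,0, 0,0,0,-1,0,0, 0,0,0,-1,0,0, 0,0,0,-1,0,0]' | grep time; done; python3 -m pendant '[0,0,0,0,0,0]'
python3 - <<'E'
from h import *
print(bot.get_obs()["joint_positions"].round(1));w=cap("wrist","w19");go(rk(-128,-108,120),83.3)
E
```

```text
time: 47.65
tool_pos: [662.7, -133.5, 209.1]
ee_rot: [177.6, 89.9, -9.2]
wrist_force: [0.0, 0.4, 1.2]
grip_width: 0.794
time: 48.28
tool_pos: [481.4, -124.6, 208.9]
ee_rot: [-4.5, 89.9, 173.7]
wrist_force: [0.6, 0.8, 0.3]
grip_width: 0.798
time: 48.9
time: 49.52
time: 50.15
time: 50.78
time: 51.4
time: 52.02
time: 52.65
time: 52.78
tool_pos: [482.8, -124.7, 209.2]
ee_rot: [-179.8, 89.9, 173.4]
wrist_force: [0.2, -0.1, -0.0]
grip_width: 0.796
[ 15.8   4.8  -6.9 104.6   0.6  70.7  91.9]
pos [ 483.  -124.7  209.4] yawY 83.1 xdir [-0.001  0.    -1.   ] ydir [ 0.12   0.993 -0.   ] zdir [ 0.993 -0.12  -0.001]
shift units xyz [ 2.237  0.303 -1.63 ] turn about x units -0.040
```

```bash
python3 -m pendant '[0.4,0.1,-0.55,0,0,0, 0.4,0.1,-0.55,0,0,0, 0.4,0.1,-0.53,0,0,0, 0.3,0,0,0,0,0, 0,0,0,0,0,0]' 0.2
python3 - <<'E'
from h import *
w=cap("wrist","w20");path([rk(-128,-108,40)])
print("bar centre pred (z 33,40,47) at th 1.57",proj(w,[rk(-128,-108,40),rk(-128,-108,47),rk(-135,-108,47),rk(-28,-108,45),rk(-128,-88,47),rk(-128,-128,47)]).round(0).tolist())
E
python3 asc.py pics/w20.png 100 300 200 440
```

```text
time: 53.45
tool_pos: [420.4, -105.3, 149.6]
ee_rot: [-178.2, 89.9, 175.0]
wrist_force: [0.7, 0.1, 0.6]
grip_width: 0.799
at [-126.6 -108.4  150.3] F [ 0.  -0.5 -0.5]
[ 419.6 -104.8   40. ] [ 2.76  0.01 -0.04]
bar centre pred (z 33,40,47) at th 1.57 [[322.0, 204.0], [322.0, 206.0], [322.0, 198.0], [322.0, 303.0], [346.0, 206.0], [298.0, 206.0]]
100 =............................. ..  .....................................................................................
104 =-=.....................................................................................................................
108 ======..................................................................................................................
112 =======-..................... ..........................................................................................
116 =========...............................................................................................................
120 =========-..............................................................................................................
124
[... 4796 characters left out ...]
++=++++wwwwwww+====+wwwwwwwwwwwwwwwwwwwwwww@%%%@@@@@@@@@@@@@@@@@@@@@@@@@@@@
280 @@@@@@@@@@@@@@@@@@@@@@@@@@@@@@@@@@@@@@@@@@@@@@@@@@@@@@@@@@@@@@@@@@@@@@@@@@@@@@@@@@@@@@@@@@@@@@@@@@@@%@@%%@@@@@@%%%@%%%%%
284 @@%@@@@@@@@@@@@@@%@@%@@@@@@@@%%%%%@@@@@@@@@@@@@%@@%%%%%%%%%%%%%%%%%%%%%%%%%%%%%%%%%%%%%%%%%%%%%%%%%%%%%%%%%%%%%%%%%%%%%%
288 @%@%%@%@@@@@@@%%@%%@@@%%%@%%%%%%@%%%%%@@%@%%%@%%%@%%%%%%%%%%%%%%%%%%%%%%%%%%%%%%%%%%%%%%%%%%%%%%%%%%%%%%%%%%%%%*%%*%%%**
292 @@%%@@%@@%%@%%@%@%%%@@%%%%%@%%%%%%%%@@%%%@%%@%%%%%%%******************%****%*****%**************************************
296 @@@@@@%@@%@%%%@%%@@%@%%%%%%%%@%@%%%%%%%%%@%%%%%@%%%%%%%************************************************************%**%%
```

```bash
python3 - <<'E'
from h import *
w=cap("wrist")
for a in np.arange(1.0,1.61,.1):
    d=np.array([-np.sin(a),0,np.cos(a)]);n=np.array([np.cos(a),0,np.sin(a)]);b=np.array([-28,-108,40.])
    print(a.round(2),proj(w,[rk(*(b+107*d+7*n)),rk(*(b+93*d+7*n)),rk(*(b+93*d+7*n+[0,20,0])),rk(*(b+93*d+7*n-[0,20,0]))]).round(1).tolist(),(b+100*d).round(1))
E
```

```text
1.0 [[322.4, 250.2], [322.4, 260.1], [350.1, 259.9], [294.7, 260.1]] [-112.1 -108.    94. ]
1.1 [[322.3, 237.0], [322.4, 249.0], [349.5, 248.7], [295.2, 248.9]] [-117.1 -108.    85.4]
1.2 [[322.3, 225.4], [322.3, 238.9], [348.8, 238.7], [295.9, 238.9]] [-121.2 -108.    76.2]
1.3 [[322.2, 215.5], [322.3, 230.2], [348.0, 230.0], [296.5, 230.2]] [-124.4 -108.    66.7]
1.4 [[322.2, 207.3], [322.2, 222.8], [347.2, 222.6], [297.3, 222.8]] [-126.5 -108.    57. ]
1.5 [[322.1, 200.9], [322.2, 216.7], [346.4, 216.6], [298.0, 216.8]] [-127.7 -108.    47.1]
1.6 [[322.1, 196.1], [322.2, 212.0], [345.6, 211.9], [298.8, 212.1]] [-128.  -108.    37.1]
```

```bash
python3 -m pendant '[0.7,0.01,0,0,0,0, 0.7,0,0,0,0,0, 0.5,0,0,0,0,0, 0.4,0,0,0,0,0, 0,0,0,0,0,0]'; python3 -m pendant '[0,0,0,0,0,0, 0,0,0,0,0,0, 0,0,0,0,0,0, 0,0,0,0,0,0, 0,0,0,0,0,0]' 1 20
python3 - <<'E'
from h import *
path([rk(-28-100*np.sin(a),-108,40+100*np.cos(a)) for a in np.linspace(1.38,0,12)])
E
```

```text
time: 54.18
tool_pos: [420.5, -104.8, 57.8]
ee_rot: [173.1, 89.9, 166.3]
wrist_force: [1.0, 0.4, 0.4]
grip_width: 0.8
time: 54.8
tool_pos: [420.6, -104.6, 58.4]
ee_rot: [33.5, 90.0, 26.7]
wrist_force: [0.7, 2.2, 0.1]
grip_width: 0.453
at [-127.  -107.6   58.4] F [0.7 2.2 0.1]
[ 421.4 -105.    59. ] [-0.01 -0.01  0.02]
[ 424.5 -105.4   71.1] [-0.3   0.    0.08]
[ 429.1 -105.9   82.7] [-0.29  0.    0.12]
[ 435.1 -106.7   93.7] [-0.27  0.    0.15]
[ 442.5 -107.5  103.9] [-0.25  0.    0.18]
[ 451.  -108.5  113. ] [-0.23  0.    0.21]
[ 460.6 -109.6  121. ] [-0.2   0.    0.24]
[ 471.1 -110.9  127.7] [-0.17  0.    0.26]
[ 482.4 -112.2  133. ] [-0.13  0.    0.28]
[ 494.2 -113.6  136.9] [-0.1  0.   0.3]
[ 506.5 -115.   139.2] [-0.06  0.    0.31]
[ 518.9 -116.5  140. ] [-0.02  0.    0.31]
```

```bash
python3 -m pendant '[-0.3,0,0.08,0,0,0, -0.29,0,0.12,0,0,0, -0.27,0,0.15,0,0,0, -0.25,0,0.18,0,0,0, -0.23,0,0.21,0,0,0]'; python3 -m pendant '[-0.2,0,0.24,0,0,0, -0.17,0,0.26,0,0,0, -0.13,0,0.28,0,0,0, -0.1,0,0.3,0,0,0, 0,0,0,0,0,0]'
python3 - <<'E'
from h import *
path([rk(-28-100*np.sin(a),-108,40+100*np.cos(a)) for a in (.2,.1,0)])
E
```

```text
time: 55.42
tool_pos: [450.1, -108.2, 112.4]
ee_rot: [168.7, 90.0, 162.0]
wrist_force: [4.2, 4.2, -6.5]
grip_width: 0.456
time: 56.05
tool_pos: [494.0, -113.4, 136.2]
ee_rot: [2.9, 89.9, -3.8]
wrist_force: [1.4, 4.3, -0.1]
grip_width: 0.461
at [ -53.1 -107.9  136.2] F [ 1.4  4.3 -0.1]
[ 499.2 -114.2  138. ] [-0.04 -0.    0.13]
[ 509.  -115.3  139.5] [-0.04  0.    0.25]
[ 518.9 -116.5  140. ] [-0.01  0.    0.25]
```

```bash
python3 -m pendant '[-0.05,-0.03,0.15,0,0,0, -0.04,-0.02,0.25,0,0,0, -0.01,0,0.22,0,0,0, 0,0,0,0,0,0]'; python3 -m pendant '[0,0,0.06,0,0,0, 0,0,0,0,0,0]'; python3 -m pendant '[0,0,0.06,0,0,0, 0,0,0,0,0,0]'
python3 - <<'E'
from h import *
path([rk(-28,-108,140)])
E
```

```text
time: 56.55
tool_pos: [517.3, -116.6, 139.5]
ee_rot: [116.7, 89.9, 110.0]
wrist_force: [0.9, 9.5, -4.4]
grip_width: 0.458
time: 56.8
tool_pos: [518.0, -116.6, 139.4]
ee_rot: [156.7, 89.7, 150.0]
wrist_force: [-8.4, 11.4, 4.2]
grip_width: 0.454
time: 57.05
tool_pos: [518.9, -116.8, 139.3]
ee_rot: [166.0, 89.6, 159.3]
wrist_force: [-16.7, 11.9, 9.7]
grip_width: 0.455
at [ -27.9 -108.3  139.3] F [-16.7  11.9   9.7]
[ 518.9 -116.5  140. ] [-0.02  0.01 -0.  ]
```

```bash
python3 -m pendant '[0,0.1,-0.1,0,0,0, 0,0,0,0,0,0, 0,0,0,0,0,0]' - 30; python3 -m pendant '[0,0,0,1,0,0, 0,0,0,1,0,0, 0,0,0,1,0,0, 0,0,0,1,0,0, 0,0,0,1,0,0]'; python3 -m pendant '[0,0,0,1,0,0, 0,0,0,1,0,0, 0,0,0,1,0,0, 0,0,0,1,0,0, 0,0,0,1,0,0]'; python3 -m pendant '[0,0,0,1,0,0, 0,0,0,1,0,0, 0,0,0,1,0,0, 0,0,0,1,0,0, 0,0,0,1,0,0]'
python3 - <<'E'
from h import *
go(rk(-28,-109,140),3.3);o=bot.get_obs();print(o["ft_torque"],o["grip_width"])
E
```

```text
time: 57.42
tool_pos: [517.8, -115.7, 139.5]
ee_rot: [-133.3, 89.9, -140.2]
wrist_force: [-5.0, -3.3, -4.5]
grip_width: 0.457
time: 58.05
tool_pos: [518.0, -115.2, 139.5]
ee_rot: [-123.6, 89.9, -155.6]
wrist_force: [-2.7, -2.2, -4.5]
grip_width: 0.454
time: 58.68
tool_pos: [518.3, -114.9, 139.5]
ee_rot: [-94.8, 90.0, -151.8]
wrist_force: [-1.8, -1.5, -6.3]
grip_width: 0.453
time: 59.3
tool_pos: [518.7, -114.7, 139.5]
ee_rot: [60.2, 90.0, -21.7]
wrist_force: [1.1, -0.5, -8.5]
grip_width: 0.453
pos [ 518.7 -114.7  139.5] yawY 8.04 xdir [ 0. -0. -1.] ydir [0.99 0.14 0.  ] zdir [ 0.14 -0.99  0.  ]
shift units xyz [-0.012 -0.008  0.07 ] turn about x units 0.947
[-0.16307801 -0.17485325  0.05107153] 0.45282265531530536
```

```bash
for k in 1 2 3; do python3 -m pendant '[0,0,0,0.5,0,0, 0,0,0,0,0,0]' >/dev/null; python3 - <<'E'
from h import *
o=bot.get_obs();go(rk(-28,-109,140),3.3);print(o["ft_torque"].round(3),o["wrist_force"].round(1),o["grip_width"].round(3))
E
done
```

```text
pos [ 518.6 -114.6  139.5] yawY 5.71 xdir [ 0. -0. -1.] ydir [0.995 0.1   0.   ] zdir [ 0.1   -0.995  0.   ]
shift units xyz [-0.012 -0.003  0.071] turn about x units 0.483
pos [ 518.5 -114.6  139.6] yawY 3.29 xdir [ 0. -0. -1.] ydir [0.998 0.057 0.   ] zdir [ 0.057 -0.998  0.   ]
shift units xyz [-0.011  0.002  0.073] turn about x units -0.001
pos [ 518.5 -114.3  139.6] yawY 0.83 xdir [-0.  0. -1.] ydir [ 1.     0.015 -0.   ] zdir [ 0.015 -1.    -0.   ]
shift units xyz [-0.01   0.007  0.081] turn about x units -0.493Traceback (most recent call last):
  File "<stdin>", line 2, in <module>
AttributeError: 'float' object has no attribute 'round'
Traceback (most recent call last):
AttributeError: 'float' object has no attribute 'round'
Traceback (most recent call last):
AttributeError: 'float' object has no attribute 'round'
```

```bash
for k in 1 2 3; do python3 - <<'E'
from h import *
o=bot.get_obs();T=R.from_euler('xyz',o["ee_rot"],degrees=True).as_matrix();print(np.degrees(np.arctan2(T[1,1],T[0,1])).round(2),o["ft_torque"].round(3),o["wrist_force"].round(1),round(o["grip_width"],3))
E
python3 -m pendant '[0,0,0,0.5,0,0, 0,0,0,0,0,0]' >/dev/null; done
```

```text
0.83 [-0.096 -0.473  0.506] [  2.   -1.1 -10.4] 0.455
-1.61 [ 0.194 -0.39   0.947] [ 0.6  0.3 -9.5] 0.455
-4.17 [ 0.386 -0.389  0.468] [  0.7   1.7 -10.6] 0.46
```

```bash
python3 -m pendant '[0,0,0,0,0,0, 0,0,0,0,0,0, 0,0,0,0,0,0]' 0.45; python3 -m pendant '[-0.4,0,0,0,0,0, -0.8,0,0,0,0,0, -0.9,0,0,0,0,0, 0,0,0,0,0,0]'
python3 - <<'E'
from h import *
w=cap("wrist","w21");go(rk(-126.5,107.5,150),83.3)
print(proj(w,[rk(-28,-109,147)]))
E
python3 asc.py pics/w21.png 100 270 220 440
```

```text
time: 61.18
tool_pos: [518.9, -114.9, 140.6]
ee_rot: [85.9, 89.9, -10.9]
wrist_force: [0.5, -0.1, 0.3]
grip_width: 0.547
time: 61.68
tool_pos: [520.1, -114.8, 228.1]
ee_rot: [88.8, 89.6, -7.9]
wrist_force: [0.3, -0.4, 0.4]
grip_width: 0.551
pos [ 519.3 -114.7  226.1] yawY -6.8 xdir [ 0.004 -0.    -1.   ] ydir [ 0.993 -0.118  0.004] zdir [-0.118 -0.993  0.   ]
shift units xyz [ 1.893 -2.482 -5.337] turn about x units 17.981
[[319.60238367 219.07629713]]
100 ..............www%*wwwwwwwwwwwwwwwwwwwwwwwwwwwwwwwwwwwwwwwwwwwwwwww*==-..........--wwwwwwwwwwwwwwwwwwwww%%%ww.
104 ..............www%wwwwwwwwwwwwwwwwwwwwwwwwwwwwwwwwwwwwwwwwwwwwwwwww*=--.........--=wwwwwwwwwwwwwwwwwwwww%%%ww.
108 ..............www%wwwwwwwwwwwwwwwwwwwwwwwwwwwwwwwwwwwwwwwwwwwwwwwww*=--.........--=wwwwwwwwwwwwwwwwwwwww%%%ww.
112 ...............ww%*wwwwwwwwwwwwwwwwwwwwwwwwwwwwwwwwwwwwwwwwwwwwwwww*=--.........--*%****w*wwwwwwwwwwwwww%%%ww-
116 ...............ww*%wwwwwwwwwwwwwwwwwwwwwwwwwwwwwwwwwwwwwwwwwwwwww***=--.........--*%%%%%%%%%%%%%%%wwwwww%%*ww.
120 ...............www%wwwwwwwwwwwwwwwwwwwwwwwwwwwwwwwwwwwwwwwwwwwww
[... 3601 characters left out ...]
..........
248 .............-=++++*@@@@@@@@@@%+++++++++++++++++++++++++++++++++++++++--@@@@@@@@@@*=-.........................
252 @@@@@@%-......-++++%@@@@@@@@@@%+++++++++++++++++++++++++++++++++++++++=+@@@@@@@@@@@*-.........-*%@@@@@@@@@@@@@
256 @@@@@@@+......=++%@@@@@@@@@@@@%+++++++++++++++++++++++++++++++++++++++=+@@@@@@@@@@@@%=........-@@@@@@@@@@@@@@@
260 @@@@@@@*-.....-*@@@@@@@@@@@@@@@++++++++++++++++++++++++++++++++++++++++*@@@@@@@@@@@@@@%=.....-+@@@@@@@@@@@@@@@
264 @@@@@@@@-....+@@@@@@@@@@@@@@@@@++++++++++++++++++++++++++++++++++++++++%@@@@@@@@@@@@@@@@*-...-*@@@@@@@@@@@@@@@
268 @@@%%%%%=..=%@@@@@@@@#@@@#@@@@@+++++++++++++++++++++++++++++++++++++++-+@@@@#@@@@@@@#@@@@@+-.-%%%%%%@@@@@@@@@@
```

```bash
python3 -m pendant '[0,-0.35,-0.76,0,0,0, 0,-0.35,-0.76,0,0,0, 0,-0.35,-0.76,0,0,0, 0,-0.35,-0.76,0,0,0, 0,-0.35,-0.76,0,0,0]' 0.2;  python3 -m pendant '[0,-0.35,-0.76,0,0,0, 0,-0.36,-0.77,0,0,0, 0,0,0,-1,0,0, 0,0,0,-1,0,0, 0,0,0,-1,0,0]' | grep time;  for i in 1 2 3; do python3 -m pendant '[0,0,0,-1,0,0, 0,0,0,-1,0,0, 0,0,0,-1,0,0, 0,0,0,-1,0,0, 0,0,0,-1,0,0]' | grep time; done; python3 -m pendant '[0.9,0,0,0,0,0, 0.9,0,0,0,0,0, 0.1,0,0,0,0,0, 0,0,0,0,0,0]'
python3 - <<'E'
from h import *
w=cap("wrist","w22");go(rk(-126.5,107.5,150),83.3)
for a in np.arange(1.2,1.61,.1):
    d=np.array([-np.sin(a),0,np.cos(a)]);n=np.array([np.cos(a),0,np.sin(a)]);b=np.array([-28,108,40.])
    print(a.round(2),proj(w,[rk(*(b+107*d+7*n)),rk(*(b+93*d+7*n)),rk(*(b+93*d+7*n+[0,20,0])),rk(*(b+93*d+7*n-[0,20,0]))]).round(1).tolist(),(b+100*d).round(1))
E
python3 asc.py pics/w22.png 180 270 250 400
```

```text
time: 62.35
tool_pos: [466.1, 45.6, 223.4]
ee_rot: [-62.7, 89.9, -159.5]
wrist_force: [-0.6, -0.6, -0.5]
grip_width: 0.795
time: 62.98
time: 63.6
time: 64.22
time: 64.85
time: 65.35
tool_pos: [446.1, 108.9, 148.5]
ee_rot: [-7.7, 90.0, -14.5]
wrist_force: [0.2, -0.5, 0.7]
grip_width: 0.798
pos [446.5 109.1 149.1] yawY 83.21 xdir [ 0.001  0.    -1.   ] ydir [0.118 0.993 0.   ] zdir [ 0.993 -0.118  0.001]
shift units xyz [-0.023 -0.002 -0.008] turn about x units -0.019
1.2 [[322.6, 226.2], [322.6, 239.8], [349.2, 239.6], [296.0, 239.8]] [-121.2  108.    76.2]
1.3 [[322.5, 216.2], [322.6, 231.0], [348.4, 230.8], [296.7, 231.0]] [-124.4  108.    66.7]
1.4 [[322.5, 208.0], [322.5, 223.5], [347.6, 223.4], [297.4, 223.5]] [-126.5  108.    57. ]
1.5 [[322.4, 201.5], [322.5, 217.4], [346.8, 217.3], [298.1, 217.4]] [-127.7  108.    47.1]
1.6 [[322.4, 196.6], [322.4, 212.6], [346.0, 212.5], [298.9, 212.7]] [-128.   108.    37.1]
180 +++++++++=.........=+++++++++++++++++++++++++++=...........................
184 ++++++++++.........=+++++++++++++++++++++++++++=-..........................
188 +++++
[... 970 characters left out ...]
wwwwwwwwwwwwwwwwww@@@@@@@*wwwww-...................-====%%%-
240 @@@@@%wwwwwwwwwwwwwwwwwwwwwwwwwww@@@@@@@*wwwww-...................*@@@@@%@%
244 @@@@@@wwwwwwwwwwwwwwwwwwwwwwwwwww@@@@@@@*wwwww-..................-%@@@%@@@@
248 @@@@@@wwwwwwww@@@@@@@@wwwwwwwwwww@@@@@@@*wwwww-..................-%@@@@@@@@
252 @@@@@@wwwwwww%******%%wwwwwwwwwww@@@@@@@wwwwww...................=%@@@@@@@@
256 @@@@@@*wwwwww%wwwwwww%wwwwwwwwww%@@@@@@@%wwwww...................=@@@@@@@@@
260 @@@@@@%wwwwww%wwwwwww*wwwwwwwww%@@@@@@@@@%wwww...................+@@@@@@@@@
264 @@@@@@@wwwwww%wwwwwww*wwwwwwwww%@@@@@@@@%%wwww..................-*@@@@@@@@@
268 @@@@@@wwwwwww*wwwwwwwwwwwwwwwwww%%%%%%%%%wwwww...................+@@@@@@@@@
```

```bash
python3 -m pendant '[0.7,0,-0.02,0,0,0, 0.7,0,0,0,0,0, 0.6,0,0,0,0,0, 0.4,0,0,0,0,0, 0,0,0,0,0,0]'; python3 -m pendant '[0,0,0,0,0,0, 0,0,0,0,0,0, 0,0,0,0,0,0, 0,0,0,0,0,0, 0,0,0,0,0,0]' 1 20
python3 - <<'E'
from h import *
path([rk(-28-100*np.sin(a),107.5,40+100*np.cos(a)) for a in np.linspace(1.45,0,12)])
E
```

```text
time: 66.03
tool_pos: [445.1, 108.9, 51.8]
ee_rot: [-152.2, 90.0, -159.0]
wrist_force: [0.6, 0.9, 0.2]
grip_width: 0.797
time: 66.65
tool_pos: [445.4, 109.9, 52.2]
ee_rot: [55.6, 89.9, 48.9]
wrist_force: [0.8, 5.3, 0.6]
grip_width: 0.454
at [-127.4  108.2   52.2] F [0.8 5.3 0.6]
[445.4 109.1  52.1] [ 0.   -0.02  0.  ]
[447.9 108.8  65. ] [-0.32  0.    0.06]
[452.  108.3  77.5] [-0.31  0.    0.1 ]
[457.7 107.7  89.4] [-0.3   0.    0.14]
[464.9 106.8 100.4] [-0.27  0.    0.18]
[473.4 105.8 110.3] [-0.25  0.    0.22]
[483.2 104.7 119.1] [-0.22  0.    0.25]
[494.1 103.4 126.4] [-0.18  0.    0.27]
[505.8 102.  132.3] [-0.15  0.    0.29]
[518.2 100.6 136.5] [-0.11  0.    0.31]
[531.   99.1 139.1] [-0.06  0.    0.32]
[544.   97.5 140. ] [-0.02  0.    0.33]
```

```bash
python3 -m pendant '[-0.32,0.05,0.06,0,0,0, -0.31,0,0.1,0,0,0, -0.3,0,0.14,0,0,0, -0.27,0,0.18,0,0,0, -0.25,0,0.22,0,0,0]'; python3 -m pendant '[-0.22,0,0.25,0,0,0, -0.18,0,0.27,0,0,0, -0.15,0,0.29,0,0,0, -0.11,0,0.31,0,0,0, 0,0,0,0,0,0]';  python3 -m pendant '[-0.06,0,0.32,0,0,0, -0.02,0,0.31,0,0,0, 0,0,0,0,0,0]'; python3 -m pendant '[0,0,0.07,0,0,0, 0,0,0,0,0,0, 0,0,0,0,0,0]'
python3 - <<'E'
from h import *
path([rk(-28,107.5,140)])
E
```

```text
time: 67.28
tool_pos: [473.0, 107.1, 110.2]
ee_rot: [-148.6, 89.9, -155.4]
wrist_force: [0.6, -3.0, -5.0]
grip_width: 0.457
time: 67.9
tool_pos: [518.8, 101.8, 136.5]
ee_rot: [-12.3, 89.9, -19.2]
wrist_force: [-0.5, -5.4, 0.4]
grip_width: 0.459
time: 68.28
tool_pos: [543.2, 99.0, 139.6]
ee_rot: [-16.8, 90.0, -23.6]
wrist_force: [-0.0, -5.7, 0.7]
grip_width: 0.455
time: 68.65
tool_pos: [544.6, 98.9, 139.6]
ee_rot: [-140.4, 89.9, -147.2]
wrist_force: [-5.0, -4.3, 2.1]
grip_width: 0.455
at [-27.6 108.9 139.6] F [-5.  -4.3  2.1]
[544.   97.5 140. ] [-0.01 -0.03 -0.01]
```

```bash
python3 -m pendant '[0,-0.03,0.08,0,0,0, 0,0,0,0,0,0, 0,0,0,0,0,0]'; python3 -m pendant '[0,0,-0.08,0,0,0, 0,0,0,0,0,0]' - 30; for i in 1 2 3; do python3 -m pendant '[0,0,0,1,0,0, 0,0,0,1,0,0, 0,0,0,1,0,0, 0,0,0,1,0,0, 0,0,0,1,0,0]'|grep -v ee; done; for i in 1 2 3; do python3 -m pendant '[0,0,0,0.8,0,0, 0,0,0,0,0,0]' >/dev/null;python3 - <<'E'
from h import *
o=bot.get_obs();T=R.from_euler('xyz',o["ee_rot"],degrees=True).as_matrix();print(np.degrees(np.arctan2(T[1,1],T[0,1])).round(2),inrk(o["tool_pos"]).round(1),o["ft_torque"].round(3),o["wrist_force"].round(1),round(o["grip_width"],3))
E
done
```

```text
time: 69.03
tool_pos: [545.7, 98.6, 139.4]
ee_rot: [-176.1, 89.7, 177.2]
wrist_force: [-14.4, -1.7, 9.5]
grip_width: 0.456
time: 69.28
tool_pos: [544.7, 98.6, 139.5]
ee_rot: [104.5, 90.0, 97.8]
wrist_force: [-3.2, -1.4, 0.4]
grip_width: 0.458
time: 69.9
tool_pos: [544.8, 98.4, 139.5]
wrist_force: [-4.4, -2.4, 2.1]
grip_width: 0.453
time: 70.53
tool_pos: [544.7, 98.2, 139.5]
wrist_force: [-5.4, -2.1, 2.3]
grip_width: 0.454
time: 71.15
tool_pos: [544.5, 98.2, 139.5]
wrist_force: [-7.5, -2.6, 3.8]
grip_width: 0.451
4.18 [-27.6 108.2 139.5] [-0.535  1.302 -0.068] [-7.1 -2.7  2.3] 0.456
0.27 [-27.6 108.2 139.5] [-0.644  1.31   0.857] [-7.  -2.8  3.7] 0.456
-3.73 [-27.6 108.2 139.5] [-0.662  1.332  0.87 ] [-7.  -3.6  3.8] 0.454
```

```bash
python3 -m pendant '[0,0,0,0,0,0, 0,0,0,0,0,0, 0,0,0,0,0,0]' 0.45; python3 -m pendant '[-0.4,0,0,0,0,0, -0.8,0,0,0,0,0, -0.9,0,0,0,0,0, -0.9,0,0,0,0,0, -0.9,0,0,0,0,0]'; python3 -m pendant '[0,-0.9,0.9,0,0,0, 0,-0.9,0.9,0,0,0, 0,-0.9,0.6,0,0,0, 0,-0.9,0,0,0,0, 0,0,0,0,0,0]'
python3 - <<'E'
from h import *
w=cap("wrist","w23");s=cap("side","s23");t=cap("top","t23");go(rk(-100,0,300))
a=cv2.resize(w["img"][:260],(800,325));b=cv2.resize(s["img"][150:265,250:385],(322,275));c=cv2.resize(t["img"][130:240,220:380],(400,275))
cv2.imwrite("pics/c23.png",np.vstack([a,np.hstack([b,c,np.zeros((275,78,3),np.uint8)])]))
E
```

```text
time: 72.28
tool_pos: [545.7, 98.3, 139.7]
ee_rot: [120.7, 89.9, 27.0]
wrist_force: [-0.5, 0.9, 1.0]
grip_width: 0.547
time: 72.9
tool_pos: [545.3, 97.9, 298.1]
ee_rot: [110.1, 89.9, 16.3]
wrist_force: [-0.7, 0.5, -0.3]
grip_width: 0.548
time: 73.53
tool_pos: [394.2, 11.5, 297.1]
ee_rot: [110.2, 89.8, 16.4]
wrist_force: [0.7, 0.3, -0.1]
grip_width: 0.551
pos [396.   11.7 296.2] yawY -3.78 xdir [ 0.002  0.    -1.   ] ydir [ 0.998 -0.066  0.002] zdir [-0.066 -0.998 -0.   ]
shift units xyz [-0.092  1.617  0.207]
```

View pics/c23.png

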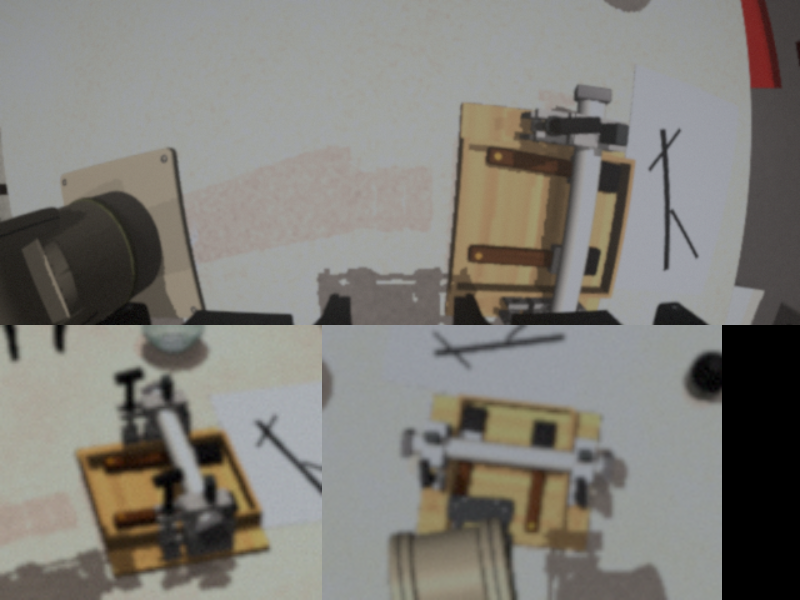

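```bash
python3 - <<'E'
from h import *
w=cap("wrist");im=w["img"];H,S,V=cv2.split(cv2.cvtColor(im,cv2.COLOR_BGR2HSV))
roi=np.zeros(H.shape,bool);roi[115:225,375:515]=1
m=((V<95)&(H<15)&(S>90))&roi
for s,c in blobs(m,60):
    x,y,ww,hh,a=s;sub=np.argwhere(m[y:y+hh,x:x+ww])[:,::-1]+[x,y];P=inrk(plane(w,sub,24));d=np.linalg.svd(P[:,:2]-P[:,:2].mean(0),full_matrices=False)[2][0];d*=np.sign(d[0])
    q=(P[:,:2]-P[:,:2].mean(0))@d;b=P[:,:2].mean(0)+q.min()*d;print(s,"butt",b.round(1),"ang",np.degrees(np.arctan2(d[1],d[0])).round(1),"mid",(b+85*d).round(1),"tip",(b+170*d).round(1))
o=proj(w,[rk(-89,45,20),rk(-89,-45,20),rk(-100,82,35),rk(100,82,35),rk(100,-82,35)]);print(o.round(0).tolist())
for n in("top",):
    t=cap(n);H,S,V=cv2.split(cv2.cvtColor(t["img"],cv2.COLOR_BGR2HSV));r=np.zeros(H.shape,bool);r[140:190,260:325]=1
    for s,c in blobs((V<60)&r,15):print(s[:5],c.round(1),inrk(plane(t,[c],26)).round(1))
E
python3 asc.py pics/w23.png 110 230 366 520
```

```text
[390, 118, 66, 24, 746] butt [-75.5  71.5] ang -3.4 mid [ 9.3 66.4] tip [94.2 61.3]
[375, 196, 66, 19, 772] butt [-86.9 -39.8] ang -2.0 mid [ -1.9 -42.8] tip [ 83.  -45.8]
[[378.0, 142.0], [372.0, 204.0], [374.0, 115.0], [504.0, 131.0], [486.0, 235.0]]
[275, 161, 11, 12, 87] [280.  166.9] [[74.2 64.5 26. ]]
[304, 169, 9, 10, 74] [308.4 173.4] [[ 62.5 -44.2  26. ]]
[260, 185, 4, 5, 15] [261.1 187.3] [[-10.  125.1  26. ]]
110 -wwwwwwwwwwwwwwwwwwwwwwww*%%%***+++++++++++*%*+---------+%@@@%@%%***=........
114 -%wwwwwwwwwwwwwwwwwwwwwwwwwwwwwwwwww**%%****%*+---------+*%%%%@%%*%*-........
118 +%wwwwwwwwwww%*wwwwwwwwwwwwwwwwwwwwwwwwwwwwwwww***+++===+++*+-------.........
122 +%wwwwwwwwww%*wwwwwwwww%%%%%*wwwwwwwwwwwwwwwwww%+=-....==+wwwwwww.--.........
126 +*wwwwwwwwww%wwwwwwwww%%%%%%%%%%%%%%%%%%*wwww*%*+=-......-wwwwwwwww-.........
130 *wwwwwwwwwwww***wwwwwww%%%%%%%%%%%%*wwww%%%%%%%*+--......=%@%wwwwwwwwww......
134 *wwwwwwwwwwwwwwwwwwwwwwww**%**wwwwwwwwww%%%%%%%*=--......+@@%@@@@@%%%ww.....-
138 *wwwwwwwwwwwwwwwwwwwwwwwwwwwwwwwwww*%**%%%%%%%%+=-......-*@@%%@%@%%%%ww......
142 *wwwwwwwwwwwwwww
[... 1083 characters left out ...]
wwwwwwwww*+=-.......wwwwwwww%%%ww...........
198 wwwww%*wwww*%%%%%%%%%*wwwwwwwwwwwwwww%%%***+=-......=%*wwwwww%%%ww...........
202 wwwww%wwwwwwwwwwwwwwwwwwwwwwwwwwww*%%%%****+--......+@@@@+ww%%%%w............
206 wwwww*wwwwwwwwwwwwwwwwwwwwwwwwwwwww%%%%**%+=-......-%@@@%www%%%ww............
210 wwwwwwwwwwwwwwwwwwwwwwwwwwwwwwwwww*%%%****+=-......=@@@@*www%%%ww............
214 wwwwwwwwwwwwwwwwwwwwwwwwwwwwwwwwwwww%%**%*+--......*@@@@www%%%ww.............
218 wwwwwwwwwwwwwwwwwwwwwwwwwwwwwwwwwwwww***%+=-......-%@@@*www%%%ww.............
222 wwwwwwwwwwwwwwwwwwwwwwwwwwwwwwwwwwwwwwww*+=-......-wwwwwww%%%%w..............
226 ww**wwwwwwwwwwwwwwwwwwwwwwwwwwwwwwwwwww**=--.....-wwwwwwww%%%ww..............
```

```bash
python3 -c "
from station import bot
print(bot.get_obs()['time'],bot.get_obs()['wrist_force']);print(bot.finish_job())"
```

```text
73.775 [-0.35005944  0.84476199  0.57543716]
the job is handed in; nothing more can be done
None
```

The job is packed and handed in at about 74 s of the 210 s allowed. There were two brushes on the table. Both went flat into the tray with bristles to the far side, then the tube into the saddles. I shut both caps, stood both swing bolts upright and turned both T-knobs clockwise until they stopped. I left the ink bowl, the ink bottle and the green and yellow look-alikes alone; I saw no sign of contact but did not measure the bowl and bottle at the end.

**What my last checks showed**
- **Caps:** each one stopped dead against about 22–24 N, and the wrist camera showed both shut.
- **Bolts:** each stopped at upright under about 14–17 N, and both stand upright in the last picture.
- **Knobs:** both reached a stop at about 0.9 N m. The right grip then slipped on its bar, but the camera showed that bar about 10° from the carrier's x axis, which matches 1.4 rad. I did not measure the left bar's angle.
- **Tube:** it looks seated in the final top and side views, with the end plugs outside the couplers.
- **Gripper:** it ended clear of everything.

**What went wrong or disagreed**
- **First grasp:** the first try at the first brush missed because the fingers had not closed yet. The second try held.
- **Tube:** it tilted in the grip while being lowered, with the left end high, and settled when I let go. My measurement afterwards put the left half at about 67–72 mm, against 70 mm expected. I never measured the height of its right end.
- **Left brush:** it had moved about 13 mm along x and 21 mm along y since I placed it, probably the announced knock. I last measured its centre at x +9, y +66 mm and its bristle end at x +94 mm. That is within the limits, but it lies close to the left wall. I judged it flat from the pictures and did not measure its height.

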